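Rebuild the label guide roller on its inclined spindle

ROBOT

A 7-joint arm with a two-finger parallel gripper is mounted at the origin on the work surface. World frame = base frame: x ahead of the robot, y to its left, z up, the work surface at z = 0. Lengths are in m, angles in degrees, forces in N, time in s.
With the tool pointing down it reaches from about 0.4 to 0.75 m from the base axis. Payload 19.5 kg.
Tool frame: the origin (TCP) lies between the finger pads; the fingertips stand 19 mm ahead of it and the grasp point (between the pads) is the TCP; x points along the fingers, z is the direction in which the jaws open and shut, and the axes are right-handed (so a half turn about x gives the same grasp; the last joint's range is limited). The gripper opens to 85 mm and grips with 20 to 120 N. Pads are 22 mm wide; open, the fingers measure 114 mm over their backs; the gripper's body (76 mm by 85 mm) begins 54 mm behind the grasp point. The pads swing forward as they close: fully open they stand 13 mm farther back than shut.
Start: joints at [-73.551, 40.479, -1.581, 85.061, 1.261, 54.483, -4.326], TCP at [0.186, 0.544, 0.25] pointing down, gripper open.
Joint ranges: [-155.06, 155.06], [-18.47, 123.98], [-90, 86.84], [0, 140.48], [-83.41, 263.41], [0, 116], [-161.91, 161.91]. Speed limits (degrees/s): [108.29, 108.29, 147.25, 147.25, 172.46, 172.46, 172.46].

INTERFACE

Orientations are given as a 3x3 rotation matrix whose columns are the frame's x, y, z axes.
In Python, from bench import ctrl gives the robot as it stands. The module is installed in compiled form; this text tells all that it offers.
- The arm moves only by the tool send_rows, never from a script. Its argument "motion" is a list that holds one entry, the list of rows, each a list of 7 numbers: the turn, a rotation vector about the tool's x, y, z in units of 5 degrees (1.0 is 5 degrees), then the shift along the tool's x, y, z in units of 25 mm (1.0 is 25 mm), then the opening, from 0 (shut) to 1 (fully open). A call has exactly 5 rows; each row is the pose to reach, as a shift and turn from the pose commanded when the call began, along the tool's axes at that moment; what a row does not reach only later rows make up. A row lasts 1/12 s, in which the tool goes at most 41.7 mm and 7.16 degrees, less where a joint would pass 70% of its speed; a pose out of reach is approached as far as the arm can. A call with a gripper value outside its range is refused whole. The fingers move at their own pace and stop on an object; "grip_force" is the grip in N (left out, the last holds). Time passes only in rows, so rows that repeat a pose let the fingers close, or fill a call up. It gives the time, the measured TCP pose, the force and the opening at its end, in the units of the state.
- ctrl.read_state(): the state, without advancing time (a new reading comes with each control period).
- ctrl.get_image(name): name is "scene" or "top" or "wrist"; returns a dict with "img" (400x640x3 uint8, red, green, blue), "mtx" (3x3 intrinsics, pixels), "T" (4x4, takes a point from camera to world coordinates); the wrist camera has in their place "tool_from_camera" (4x4, takes a point from camera to tool coordinates, whose origin is the TCP and whose axes are the tool frame's). Camera axes: x right, y down, z forward; pixel columns grow to the right and rows downward; lengths in m; the calibration is good to about 2 mm. The wrist camera is an equidistant fisheye: a pixel r from the principal point sees the ray r / f radians off the axis. A picture is of the moment at which its call begins: read the wrist's pose just before it. There is no depth.
- ctrl.close_job(): hands the job in, once; it reports no verdict.
The state is a dict: "time": time; "joint_pos": joint angles; "qvel": joint speeds; "tau": joint torques, N m; "ee_pos": TCP position; "eef_rot": TCP orientation; "wrist_force": force on the tool from outside, world axes, zero at the start; "moment": the same for the moment, N m; "gripper_width": opening from 0.0 (shut) to 1.0 (fully open).
Only numpy, scipy, OpenCV 4.12 (cv2) and the standard library are available. Lean on these libraries where they do the work, as an engineer would, in place of code of your own. Each camera call takes 0.05 s, during which the arm holds its last target. There are 200 camera calls.

TASK

Rebuild the guide roller on the leaning spindle of the labelling machine: thread the black disc on first and push it fully home in the bottom of the cup, then the orange spacer, then the blue collar, each pushed fully home against the one below before the next is put on. Sprung strips on the post grip the bores, so the rings do not slide down on their own; push them down firmly but without ramming the spindle, and leave the vial, the jar and the screwdriver where they are.

Things in the scene. Friction and masses are not known exactly. Their poses are not given: they have to be found in the camera images.
- post: Steel post, 17 mm diameter, 62 mm long, 3 mm taper at the tip, leaning 34 degrees from vertical roughly away from the robot. Origin: centre of the cup's floor (the seat), z up along the post, y level. Three brass sprung strips stand 3 mm out of its +x side, 2-13, 16-32 and 36-48 mm above the seat; they yield to 3-6 N, grip a bore and hold it 1 mm off-centre.
- rim (a point): Centre of the rim of the aluminium cup round the post's foot, 13 mm above the seat along the post. Cup inner diameter 62 mm, outer 68 mm: too narrow for fingers beside the black disc. Axes as the post's.
- spindle: Fixed aluminium foot plate that carries cup and post, 140 x 110 x 12 mm; the seat is 78 mm above the table. Origin on the table, z up, post leans to its +x.
- disc: Black plastic disc, 54 mm diameter, 14 mm thick. Goes on first; home, it stands 1 mm proud of the cup's rim. Its bore is 19 mm; it is symmetric top to bottom. Origin at the centre of the bore at mid-height, z along the bore. It starts lying flat on the table.
- spacer: Orange plastic spacer, 44 mm diameter, 20 mm tall. Goes on second; home, it lies from 14 to 34 mm above the seat. Its bore is 19 mm; it is symmetric top to bottom. Origin at the centre of the bore at mid-height, z along the bore. It starts lying flat on the table.
- collar: Blue plastic collar, 48 mm diameter, 16 mm tall. Goes on last; home, it lies from 34 to 50 mm above the seat. Its bore is 19 mm; it is symmetric top to bottom. Origin at the centre of the bore at mid-height, z along the bore. It starts lying flat on the table.
- vial: Amber glass vial with white cap, 32 mm diameter, 70 mm tall, standing; a bystander. Origin at the centre of its underside, z up.
- jar: White jar with blue lid, 52 mm diameter, 70 mm tall, standing; a bystander. Origin at the centre of its underside, z up.
- driver: Screwdriver lying on the table, 170 mm long, along its x axis (handle to -x); a bystander. Origin near its middle, on its underside.
Not all that is in view belongs to the job. Several things look just like the spacer: the one meant starts farthest to the robot's left.

How it is judged (in metres and radians):
On the way, in this order (a step that is already met when the one before it is completed fails the run):
1. the black disc is home in the cup and the orange spacer not yet on the post (z of disc in the frame of post between 0.0048 and 0.0092 m and x of disc in the frame of post between -0.003 and 0.003 m and y of disc in the frame of post between -0.003 and 0.003 m and angle between the z axis of disc and the z axis of post, either way round below 0.07 rad and distance between spacer and post above 0.075 m), for 0.2 s.
2. the orange spacer is home on the black disc and the blue collar not yet on the post (z of disc in the frame of post between 0.0048 and 0.0092 m and x of disc in the frame of post between -0.003 and 0.003 m and y of disc in the frame of post between -0.003 and 0.003 m and angle between the z axis of each of disc, spacer and the z axis of post, either way round below 0.07 rad and z of spacer in the frame of post between 0.021 and 0.027 m and x of spacer in the frame of post between -0.003 and 0.003 m and y of spacer in the frame of post between -0.003 and 0.003 m and distance between collar and post above 0.075 m), for 0.2 s.
3. the blue collar is home on the orange spacer (z of disc in the frame of post between 0.0048 and 0.0092 m and x of disc in the frame of post between -0.003 and 0.003 m and y of disc in the frame of post between -0.003 and 0.003 m and angle between the z axis of each of disc, spacer, collar and the z axis of post, either way round below 0.07 rad and z of spacer in the frame of post between 0.021 and 0.027 m and x of spacer in the frame of post between -0.003 and 0.003 m and y of spacer in the frame of post between -0.003 and 0.003 m and z of collar in the frame of post between 0.0385 and 0.0455 m and x of collar in the frame of post between -0.003 and 0.003 m and y of collar in the frame of post between -0.003 and 0.003 m), for 0.2 s.
At the end, for the whole second after the job is handed in: On the post from the seat upwards: disc, spacer, collar, each within 2.2, 3 and 3.5 mm of its fully-home height (mid-heights 7, 24 and 42 mm above the seat), within 3 mm of the post's axis and square to it within 4 degrees; released and at rest (all of step 3 and contact force between the fingers and disc below 0.2 N and contact force between the fingers and spacer below 0.2 N and contact force between the fingers and collar below 0.2 N and linear speed of each of disc, spacer, collar below 0.02 m/s); the robot touches nothing.
It fails at once if the vial is knocked over or shoved more than 30 mm (distance of vial from where it was at the start of the episode above 0.03 m or angle between vial's own z axis and vertical above 0.4 rad).
It fails at once if the jar is knocked over or shoved more than 30 mm (distance of jar from where it was at the start of the episode above 0.03 m or angle between jar's own z axis and vertical above 0.4 rad).
It fails at once if the screwdriver is knocked over or shoved more than 30 mm (distance of driver from where it was at the start of the episode above 0.03 m).
It fails at once if the spindle is rammed: anything presses on it with more than 120 N (contact force between anything else and post above 120 N).
It also fails if it takes over 72 s, if anything falls off the work surface, if the arm or the gripper's body presses on something with over 40 N, if the wrist force passes 120 N, or if a joint passes its speed limit or range.

## Working session

There is one attempt and no reset: what is moved stays moved. The work goes in short steps, Python scripts to look and compute and a tool call to move; the robot and the scene stay as the last step left them, time stands still between calls to the robot, and variables do not carry over. Pictures are saved under pics/ and viewed, about 8 in all and at most 12, crops included, and the job is handed in when it is done.

Besides the shell and the picture viewer there is one more tool, called after "Request:" by a JSON object that holds its "name" and its "arguments", one argument or row to a line. send_rows: Moves the arm, as the interface text tells. Its arguments: {"type":"object","properties":{"motion":{"type":"array","items":{"type":"array","items":{"type":"array","items":{"type":"number"}}}},"grip_force":{"type":"number"}},"required":["motion"]}

```bash
mkdir -p pics
python3 - <<'E'
from bench import ctrl
import cv2,numpy as np
s=ctrl.read_state();print(s)
for n in("scene","top"):
    d=ctrl.get_image(n);cv2.imwrite(f"pics/{n}0.png",d["img"][:,:,::-1]);np.savez(f"{n}0.npz",**d);print(n,d["mtx"].round(1).tolist(),d["T"].round(4).tolist())
d=ctrl.get_image("wrist");cv2.imwrite("pics/wrist0.png",d["img"][:,:,::-1]);print(d["mtx"],d["tool_from_camera"].round(4))
E
```

```text
{'time': 0.0, 'joint_pos': array([-73.55009226,  40.51291007,  -1.58453906,  85.08235441,
         1.25933882,  54.48295911,  -4.32374743]), 'qvel': array([ 0.01793188,  0.00059645,  0.00476518,  0.03067558, -0.02160897,
        0.03820183, -0.01178925]), 'tau': array([ 1.35599930e-03, -8.83240557e+01,  1.23517167e+00, -2.36155057e+01,
        1.69585249e-02,  6.80070341e-03,  2.53135624e-05]), 'ee_pos': array([0.18557761, 0.54398459, 0.24984568]), 'eef_rot': array([[-3.51130194e-04, -9.46446086e-01,  3.22861710e-01],
       [-1.00501010e-03,  3.22861901e-01,  9.46445552e-01],
       [-9.99999433e-01,  7.84633179e-06, -1.06455443e-03]]), 'wrist_force': array([-0.1605694 ,  0.80752155,  0.3002507 ]), 'moment': array([-0.01911658,  0.01960275,  0.00404182]), 'gripper_width': 0.9985740714706353}
scene [[367.2, 0.0, 314.8], [0.0, 367.2, 197.9], [0.0, 0.0, 1.0]] [[-0.0241, 0.6793, -0.7334, 1.3472], [0.9995, 0.0313, -0.0039, -0.0273], [0.0203, -0.7332, -0.6797, 0.7796], [0.0, 0.0, 0.0, 1.0]]
top [[399.2, 0.0, 320.9], [0.0, 399.2, 199.2], [0.0, 0.0, 1.0]] [[0.0277, -0.9949, 0.0972, 0.4803], [-0.9996, -0.0265, 0.0129, -0.0456], [-0.0103, -0.0975, -0.9952, 1.0915], [0.0, 0.0, 0.0, 1.0]]
[[309.70691629   0.         324.33406655]
 [  0.         309.70691629 201.56566965]
 [  0.           0.           1.        ]] [[-0.000e+00 -3.269e-01  9.451e-01 -1.241e-01]
 [-2.000e-04 -9.451e-01 -3.269e-01  8.380e-02]
 [ 1.000e+00 -2.000e-04 -0.000e+00 -4.000e-04]
 [ 0.000e+00  0.000e+00  0.000e+00  1.000e+00]]
```

View pics/top0.png

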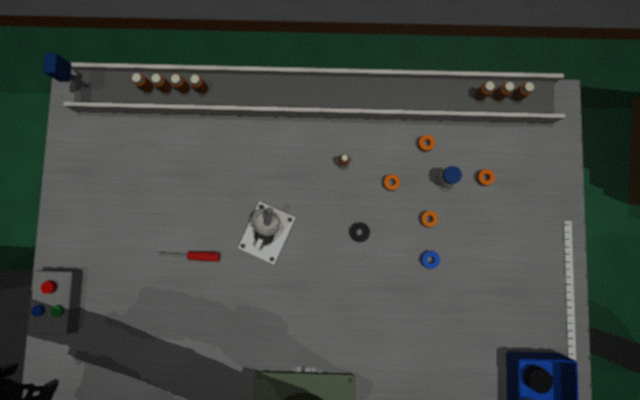

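View pics/scene0.png

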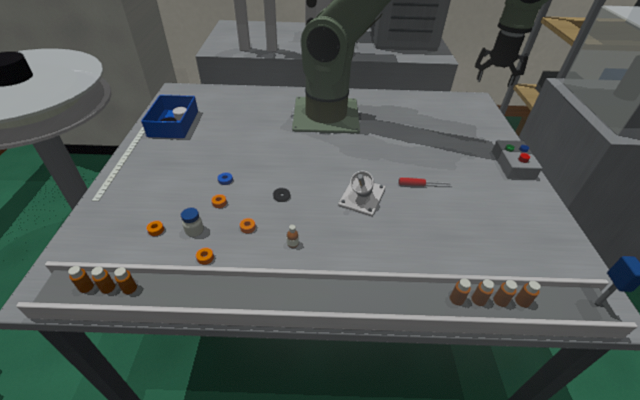

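Top view: disc (359,232), collar (430,260), post and cup (266,220), vial (344,160), jar (451,175), driver (190,255). Spacer look-alikes are at (391,182), (427,143), (486,177) and (429,218). The robot's left (+y) is image left, so the spacer is (391,182).

```bash
cat > h.py <<'E'
import numpy as np,cv2
from scipy.spatial.transform import Rotation as R
def ray(d,p):
    v=np.linalg.inv(d["mtx"])@[p[0],p[1],1]; return d["T"][:3,:3]@v,d["T"][:3,3]
def onplane(d,p,z):
    v,o=ray(d,p); return o+v*(z-o[2])/v[2]
def two(d1,p1,d2,p2):
    A=[];b=[]
    for d,p in((d1,p1),(d2,p2)):
        v,o=ray(d,p);v=v/np.linalg.norm(v);P=np.eye(3)-np.outer(v,v);A.append(P);b.append(P@o)
    return np.linalg.lstsq(np.vstack(A),np.hstack(b),rcond=None)[0]
def wray(d,p,pos,rot):
    M=d["mtx"];q=(np.array(p,float)-M[:2,2])/M[0,0];r=np.hypot(*q)
    c=np.r_[q/max(r,1e-9)*np.sin(r),np.cos(r)];T=d["tool_from_camera"]
    return rot@(T[:3,:3]@c),rot@T[:3,3]+pos
def wplane(d,p,z,pos,rot):
    v,o=wray(d,p,pos,rot);return o+v*(z-o[2])/v[2]
def wproj(d,X,pos,rot):
    T=d["tool_from_camera"];c=T[:3,:3].T@(rot.T@(np.array(X)-pos)-T[:3,3]);r=np.hypot(c[0],c[1]);a=np.arctan2(r,c[2])
    return d["mtx"][:2,2]+d["mtx"][0,0]*a*c[:2]/r
def move(s,pos,rot):
    """turn(5deg) and shift(25mm) units from the state to the target"""
    r=s["eef_rot"];return np.r_[R.from_matrix(r.T@rot).as_rotvec(degrees=True)/5,r.T@(np.array(pos)-s["ee_pos"])/.025].round(2)
def blobs(img,lo,hi,amin=30):
    m=cv2.inRange(cv2.cvtColor(img,cv2.COLOR_RGB2HSV),lo,hi)
    cs,_=cv2.findContours(m,cv2.RETR_EXTERNAL,cv2.CHAIN_APPROX_NONE)
    o=[]
    for c in cs:
        if cv2.contourArea(c)>amin:
            M=cv2.moments(cv2.convexHull(c));o.append((M["m10"]/M["m00"],M["m01"]/M["m00"],cv2.contourArea(c)))
    return np.array(o).round(1)
E
python3 - <<'E'
from h import *
D={n:dict(np.load(n+"0.npz")) for n in("top","scene")}
for n,(lo,hi,z) in dict(orange=((5,150,90),(18,255,255),.02),blue=((100,150,60),(125,255,255),.016),black=((0,0,0),(179,255,45),.014)).items():
    for k in D:
        for b in blobs(D[k]["img"],lo,hi,60 if k=="top" else 40):
            p=onplane(D[k],b[:2],z)
            if .2<p[0]<.75 and abs(p[1])<.45: print(n,k,b,p.round(4))
t=D["top"]
for c in((262,203),(296,217),(275,264),(239,247)): print(onplane(t,c,.012).round(3))
for n,s,sl in(("top",7,np.s_[190:275,225:310]),("scene",7,np.s_[160:225,330:410])):
    cv2.imwrite(f"pics/z{n}.png",cv2.resize(D[n]["img"][sl][:,:,::-1],None,fx=s,fy=s,interpolation=cv2.INTER_CUBIC)[:,:600])
a=cv2.resize(D["top"]["img"][190:275,225:310][:,:,::-1],(450,450),interpolation=cv2.INTER_CUBIC)
a2=cv2.resize(D["scene"]["img"][160:225,330:395][:,:,::-1],(450,450),interpolation=cv2.INTER_CUBIC)
cv2.imwrite("pics/z.png",np.hstack([a[:,:400],a2[:,:400]]))
E
```

```text
orange top [428.9 218.4 182.5] [ 0.541  -0.3221  0.02  ]
orange top [391.4 181.7 178.5] [ 0.6375 -0.2208  0.02  ]
orange top [426.4 142.2 176. ] [ 0.7487 -0.315   0.02  ]
orange scene [247.  224.8 125. ] [ 0.6474 -0.2192  0.02  ]
orange scene [218.4 199.5  99.5] [ 0.5481 -0.3212  0.02  ]
blue top [429.9 259.2 208.5] [ 0.4327 -0.3259  0.016 ]
blue top [452.  174.5 180. ] [ 0.6621 -0.3854  0.016 ]
blue scene [189.2 213.7 134. ] [ 0.6074 -0.3936  0.016 ]
blue scene [224.5 177.5  93. ] [ 0.44   -0.3255  0.016 ]
black top [359.1 231.8 249. ] [ 0.5002 -0.1366  0.014 ]
[0.571 0.128 0.012]
[0.536 0.035 0.012]
[0.408 0.087 0.012]
[0.451 0.185 0.012]
```

View pics/z.png

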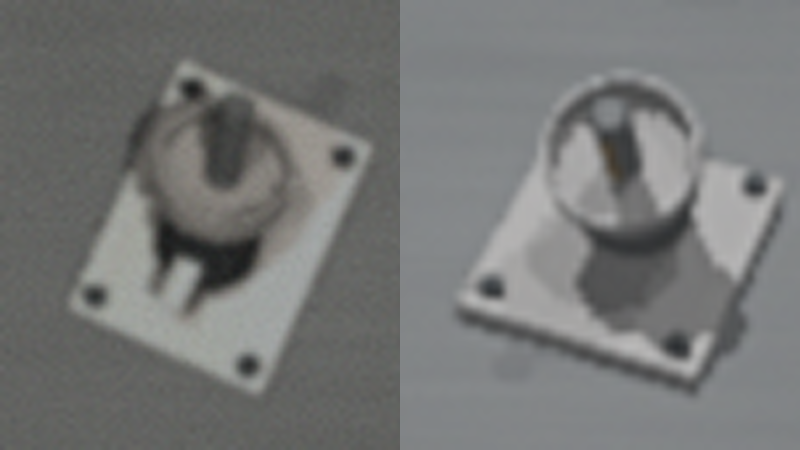

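Left is the top view, right the scene view. The cup rim is centred near top (265.6,221.7) and scene (362.4,182.1); the post tip is near top (269,209.5) and scene (360,176). The post leans away from the robot and slightly to the right.

Run:
```python
from h import *
from bench import ctrl
D={n:dict(np.load(n+"0.npz")) for n in("top","scene")}
r=two(D["top"],(265.6,221.7),D["scene"],(362.4,182.1));t=two(D["top"],(269,209.5),D["scene"],(359.9,175.9))
print(r,t,onplane(D["top"],(265.6,221.7),.0888),onplane(D["scene"],(362.4,182.1),.0888),onplane(D["top"],(269,209.5),.1294),onplane(D["scene"],(359.9,175.9),.1294))
s=ctrl.read_state()
yaw=np.radians(-23)
X=np.array([0,0,-1.]);Z=np.array([-np.sin(yaw),np.cos(yaw),0])
for sg in(1,-1):
    rot=np.c_[X,np.cross(sg*Z,X),sg*Z];print(rot.round(2).tolist(),move(s,[.45,.13,.28],rot))
print("cam offset", (s["eef_rot"]@ctrl.get_image("wrist")["tool_from_camera"][:3,[2,3]]).T.round(3))
```

```text
[0.51802631 0.10666026 0.08044095] [0.5460837  0.09268013 0.12654782] [0.51769332 0.10486587 0.0888    ] [0.52786467 0.10559554 0.0888    ] [0.54586798 0.09175602 0.1294    ] [0.54950932 0.09267382 0.1294    ]
[[0.0, -0.92, 0.39], [0.0, 0.39, 0.92], [-1.0, 0.0, 0.0]] [ 8.300e-01 -1.000e-02  0.000e+00 -1.190e+00 -1.536e+01 -1.226e+01]
[[0.0, 0.92, -0.39], [0.0, -0.39, -0.92], [-1.0, 0.0, -0.0]] [-3.517e+01 -0.000e+00 -1.000e-02 -1.190e+00 -1.536e+01 -1.226e+01]
cam offset [[ 0.309 -0.106 -0.945]
 [-0.079  0.027  0.124]]
```

Request:
{"name": "send_rows", "arguments": {
  "motion": [
    [[0,0,0,0,-1.02,-0.82,1],[0,0,0,0,-2.05,-1.64,1],[0,0,0,0,-3.07,-2.45,1],[0,0,0,0,-4.1,-3.27,1],[0,0,0,0,-5.12,-4.09,1]]
  ]
}}

```text
time: 0.62
ee_pos: [0.2743, 0.4046, 0.2503]
eef_rot: [[-0.0, -0.946, 0.323], [-0.0, 0.323, 0.946], [-1.0, -0.0, -0.0]]
wrist_force: [0.6, 1.1, -0.2]
gripper_width: 0.998
```

Request:
{"name": "send_rows", "arguments": {
  "motion": [
    [[0,0,0,0,-1.02,-0.82,1],[0,0,0,0,-2.05,-1.64,1],[0,0,0,0,-3.07,-2.45,1],[0,0,0,0,-4.1,-3.27,1],[0,0,0,0,-5.12,-4.09,1]]
  ]
}}

```text
time: 1.03
ee_pos: [0.3625, 0.2665, 0.2503]
eef_rot: [[0.0, -0.946, 0.323], [-0.0, 0.323, 0.946], [-1.0, -0.0, -0.0]]
wrist_force: [0.4, 0.0, -0.7]
gripper_width: 0.996
```

Request:
{"name": "send_rows", "arguments": {
  "motion": [
    [[0.4,0,0,-0.4,-1.3,-1.0,1],[0.8,0,0,-0.8,-2.6,-2.0,1],[0.8,0,0,-1.2,-3.9,-3.0,1],[0.8,0,0,-1.2,-5.12,-4.09,1],[0.8,0,0,-1.2,-5.12,-4.09,1]]
  ]
}}

```text
time: 1.45
ee_pos: [0.4532, 0.1226, 0.2806]
eef_rot: [[0.002, -0.918, 0.397], [-0.003, 0.397, 0.918], [-1.0, -0.003, -0.002]]
wrist_force: [0.6, -0.9, 0.0]
gripper_width: 1.001
```

```bash
cat > look.py <<'E'
import sys,pickle;from h import *;from bench import ctrl
s=ctrl.read_state();d=ctrl.get_image("wrist");n=sys.argv[1]
pickle.dump((s,d),open(n+".pkl","wb"));cv2.imwrite(f"pics/{n}.png",d["img"][:,:,::-1])
print(s["time"],s["ee_pos"].round(4),s["eef_rot"].round(3).tolist(),s["joint_pos"].round(1),s["wrist_force"].round(1))
E
python3 look.py w1
```

```text
1.45 [0.4532 0.1226 0.2806] [[0.002, -0.918, 0.397], [-0.003, 0.397, 0.918], [-1.0, -0.003, -0.002]] [-16.2  29.3  -4.9 103.3   3.5  47.5  43.8] [ 0.6 -0.9  0. ]
```

View pics/w1.png

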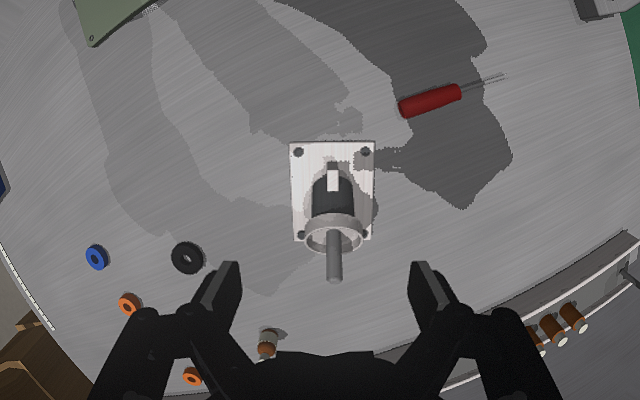

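The plate's corners are at (290,142), (375,142), (373,240) and (293,241). The rim ellipse is centred near (334,234), the post tip is near (335,280), the disc at (187,258), the collar at (97,257), and the spacer is near (191,376) at the gripper's edge.

Run:
```python
from h import *;import pickle
s,d=pickle.load(open("w1.pkl","rb"));P,Q=s["ee_pos"],s["eef_rot"]
C=[wplane(d,c,.012,P,Q) for c in((290,142),(375,142),(373,240),(293,241))]
print("corners",np.round(C,4)[:,:2].tolist(), [np.linalg.norm(C[i]-C[i-1]).round(4) for i in range(4)])
g=lambda v:np.degrees(np.arctan2(v[1],v[0])).round(1)
print("yaw",g(C[3]-C[0]),g(C[2]-C[1]),g(C[0]-C[1])-90,g(C[3]-C[2])-90)
print("centre",np.mean(C,0))
print("rim",wplane(d,(334,234),.0888,P,Q),"tip",wplane(d,(335,279),.1294,P,Q))
print("disc",wplane(d,(187,258),.007,P,Q))
t=dict(np.load("top0.npz"));print("tip top",onplane(t,(269,209.5),.1294))
im=d["img"]
# fine crop of the post 
cv2.imwrite("pics/c1.png",cv2.resize(im[130:295,280:390][:,:,::-1],None,fx=3.6,fy=3.6,interpolation=cv2.INTER_CUBIC))
g_=cv2.cvtColor(im,cv2.COLOR_RGB2GRAY)
for r in(265,270,275,278,281,284): print(r,g_[r,318:352])
```

```text
corners [[0.41, 0.0926], [0.4528, 0.1927], [0.582, 0.1414], [0.5381, 0.0366]] [np.float64(0.1399), np.float64(0.1089), np.float64(0.1389), np.float64(0.1137)]
yaw -23.6 -21.6 -203.2 -202.7
centre [0.49573287 0.11581002 0.012     ]
rim [0.51661152 0.1062732  0.0888    ] tip [0.54774581 0.09330292 0.1294    ]
disc [ 0.503649   -0.13727783  0.007     ]
tip top [0.54586798 0.09175602 0.1294    ]
265 [140 140 140 139 140 138 143 144 110  98  97 103 105 109 107 105 101  99
  96  92  87  76  66  75 122 142 143 142 140 142 139 138 138 139]
270 [138 137 138 138 139 140 141 143 110  96  99 101 107 107 107 102 102 100
  98  91  87  80  73  71 100 144 143 139 138 137 138 135 134 134]
275 [141 141 138 138 136 136 139 142 108  99  98 102 107 107 105 104 101  98
  95  90  88  83  73  73 100 146 144 142 141 143 143 143 141 141]
278 [138 136 138 138 139 138 138 141 107  90  94 105 112 124 123 113 116 121
 115 107  99  89  79  69  81 145 141 138 138 140 140 140 140 139]
281 [135 135 137 135 137 138 137 141 143 129 121 119 120 128 124 122 122 122
 123 126 125 116 104 115 143 140 141 139 139 138 140 138 137 136]
284 [140 141 140 140 140 138 138 138 137 135 136 137 137 133 134 133 131 129
 133 133 137 140 138 137 137 136 135 132 133 131 135 135 135 135]
```

View pics/c1.png

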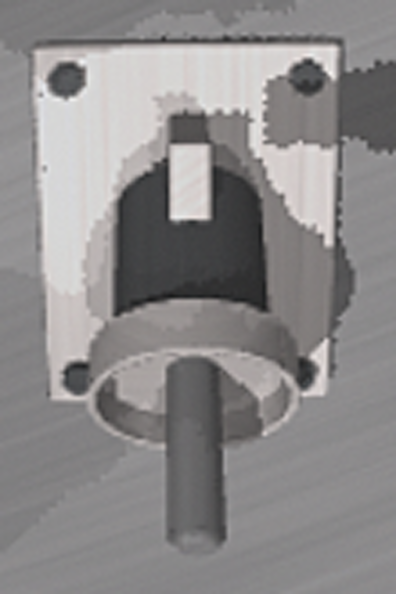

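The crop shows the rim ellipse centred at crop (194,397), which is (333.9,240.3), and the tip face at (334.4,280.3).

Run:
```python
from h import *;import pickle
s,d=pickle.load(open("w1.pkl","rb"));P,Q=s["ee_pos"],s["eef_rot"]
r=wplane(d,(333.9,240.3),.0888,P,Q);t=wplane(d,(334.4,280.3),.1294,P,Q);print(r,t,t-r)
yaw=np.radians(-22.8);u=np.array([np.cos(yaw),np.sin(yaw),0]);a=np.sin(np.radians(34))*u+np.cos(np.radians(34))*np.array([0,0,1])
tip_top=onplane(dict(np.load("top0.npz")),(269,209.5),.1294)
for n,p,h in(("rim",r,.013),("tip",t,.062),("tiptop",tip_top,.062)): print(n,"-> seat",(p-h*a).round(4))
c=np.array([.4957,.1158,0]);print("perp offset of seat from plate axis",[np.cross(u,(p-c))[2].round(4) for p in(r,t,tip_top)],[((p-h*a-c)@u).round(4) for p,h in((r,.013),(t,.062),(tip_top,.062))])
# disc approach
Z=np.array([-np.sin(yaw),np.cos(yaw),0]);X=np.array([0,0,-1.])
for sg in (1,-1): print(move(s,[.502,-.137,.15],np.c_[X,np.cross(sg*Z,X),sg*Z]))
```

```text
[0.52388254 0.10311254 0.0888    ] [0.54903275 0.09208425 0.1294    ] [ 0.02515021 -0.01102829  0.0406    ]
rim -> seat [0.5172 0.1059 0.078 ]
tip -> seat [0.5171 0.1055 0.078 ]
tiptop -> seat [0.5139 0.1052 0.078 ]
perp offset of seat from plate axis [np.float64(-0.0008), np.float64(-0.0012), np.float64(-0.0027)] [np.float64(0.0236), np.float64(0.0237), np.float64(0.0209)]
[-0.12 -0.02  0.03  5.26 -5.9  -8.75]
[ 3.588e+01  5.000e-02  3.000e-02  5.260e+00 -5.900e+00 -8.750e+00]
```

Request:
{"name": "send_rows", "arguments": {
  "motion": [
    [[0,0,0,0,-0.8,-1.2,1],[0,0,0,0,-1.6,-2.4,1],[0,0,0,0,-2.4,-3.6,1],[0,0,0,0,-3.2,-4.8,1],[0,0,0,0,-4.0,-6.0,1]]
  ]
}}

```text
time: 1.92
ee_pos: [0.4839, -0.0482, 0.2803]
eef_rot: [[-0.0, -0.922, 0.387], [0.0, 0.387, 0.922], [-1.0, 0.0, 0.0]]
wrist_force: [0.8, 0.3, 1.0]
gripper_width: 1.0
```

Request:
{"name": "send_rows", "arguments": {
  "motion": [
    [[0,0,0,0.8,-0.9,-1.2,1],[0,0,0,2.0,-1.9,-2.4,1],[0,0,0,3.2,-1.9,-2.75,1],[0,0,0,4.4,-1.9,-2.75,1],[0,0,0,4.4,-1.9,-2.75,1]]
  ]
}}

```text
time: 2.33
ee_pos: [0.4991, -0.1286, 0.1659]
eef_rot: [[-0.007, -0.921, 0.389], [0.002, 0.389, 0.921], [-1.0, 0.007, -0.001]]
wrist_force: [-0.7, 0.5, -1.3]
gripper_width: 1.001
```

```bash
python3 look.py w2
cat > ring.py <<'E'
import sys,pickle;from h import *
n,col,zt=sys.argv[1],sys.argv[2],float(sys.argv[3])
lo,hi=dict(black=((0,0,0),(179,255,60)),orange=((3,150,80),(20,255,255)),blue=((100,130,50),(125,255,255)))[col]
s,d=pickle.load(open(n+".pkl","rb"));P,Q=s["ee_pos"],s["eef_rot"]
m=cv2.inRange(cv2.cvtColor(d["img"],cv2.COLOR_RGB2HSV),lo,hi)
cs,h=cv2.findContours(m,cv2.RETR_CCOMP,cv2.CHAIN_APPROX_NONE)
for i,c in enumerate(cs):
    if h[0][i][3]>=0 and cv2.contourArea(c)>60:   # holes: bore seen at the top face
        o=cs[h[0][i][3]]
        if cv2.contourArea(o)>12000: continue
        w=np.array([wplane(d,p[0],zt,P,Q)[:2] for p in c],np.float32);wo=np.array([wplane(d,p[0],zt,P,Q)[:2] for p in o],np.float32)
        a,b=cv2.minEnclosingCircle(w),cv2.minEnclosingCircle(wo)
        print("bore c,r",np.round(a[0],4),round(a[1],4),"outer",np.round(b[0],4),round(b[1],4),"px",c.mean((0,1)).round(1))
E
python3 ring.py w2 black .014
```

```text
2.3333 [ 0.4991 -0.1286  0.1659] [[-0.007, -0.921, 0.389], [0.002, 0.389, 0.921], [-1.0, 0.007, -0.001]] [ 13.9  42.7  -5.5 103.    6.5  35.1  71.7] [-0.7  0.5 -1.3]
bore c,r [ 0.4973 -0.7718] 0.0506 outer [ 0.4967 -0.7951] 0.0782 px [ 22.  315.5]
bore c,r [ 0.5018 -0.1367] 0.0098 outer [ 0.5026 -0.1365] 0.0278 px [318.  196.2]
```

Request:
{"name": "send_rows", "arguments": {
  "motion": [
    [[0,0,0,0,0,0,1],[0,0,0,0,0,0,1],[0,0,0,0,0,0,1],[0,0,0,0,0,0,1],[0,0,0,0,0,0,1]]
  ]
}}

```text
time: 2.8
ee_pos: [0.5014, -0.1288, 0.1711]
eef_rot: [[0.001, -0.922, 0.388], [-0.0, 0.388, 0.922], [-1.0, -0.001, 0.0]]
wrist_force: [-0.6, 0.4, 0.4]
gripper_width: 1.005
```

```bash
cat >> h.py <<'E'
YAW=np.radians(-22.8);U=np.array([np.cos(YAW),np.sin(YAW),0]);ZJ=np.array([-np.sin(YAW),np.cos(YAW),0])
A=np.sin(np.radians(34))*U+np.cos(np.radians(34))*np.array([0,0,1]);SEAT=np.array([.5165,.1055,.078])
def rot(x): return np.c_[x,np.cross(ZJ,x),ZJ]
DOWN=rot(np.array([0,0,-1.]));POST=rot(-A)
E
python3 look.py w3;python3 ring.py w3 black .014
python3 - <<'E'
from h import *;from bench import ctrl
s=ctrl.read_state();print(move(s,[.502,-.1366,.02],DOWN))
E
```

```text
2.8 [ 0.5014 -0.1288  0.1711] [[0.001, -0.922, 0.388], [-0.0, 0.388, 0.922], [-1.0, -0.001, 0.0]] [ 13.9  42.2  -5.5 102.7   6.4  35.3  71.7] [-0.6  0.4  0.4]
bore c,r [ 0.4992 -0.7746] 0.0535 outer [ 0.5014 -0.7938] 0.0769 px [ 22.8 312.7]
bore c,r [ 0.5018 -0.1369] 0.0097 outer [ 0.5027 -0.1363] 0.0279 px [317.4 191. ]
[-0.01  0.    0.01  6.04 -0.14 -0.27]
```

Request:
{"name": "send_rows", "arguments": {
  "motion": [
    [[0,0,0,1.5,-0.14,-0.27,1],[0,0,0,3,-0.14,-0.27,1],[0,0,0,4.3,-0.14,-0.27,1],[0,0,0,5.3,-0.14,-0.27,1],[0,0,0,6.04,-0.14,-0.27,1]]
  ],
  "grip_force": 60
}}

```text
time: 3.27
ee_pos: [0.5011, -0.1364, 0.0173]
eef_rot: [[-0.002, -0.922, 0.388], [0.0, 0.388, 0.922], [-1.0, 0.002, -0.0]]
wrist_force: [-0.0, 0.1, -0.6]
gripper_width: 0.999
```

Request:
{"name": "send_rows", "arguments": {
  "motion": [
    [[0,0,0,0,0,0,1],[0,0,0,0,0,0,0.4],[0,0,0,0,0,0,0.4],[0,0,0,0,0,0,0.4],[0,0,0,0,0,0,0.4]]
  ]
}}

```text
time: 3.68
ee_pos: [0.5023, -0.1368, 0.0214]
eef_rot: [[0.002, -0.922, 0.388], [-0.001, 0.388, 0.922], [-1.0, -0.002, 0.0]]
wrist_force: [-4.3, 1.4, 22.1]
gripper_width: 0.599
```

Request:
{"name": "send_rows", "arguments": {
  "motion": [
    [[0,0,0,0,0,0,0.4],[0,0,0,0,0,0,0.4],[0,0,0,0,0,0,0.4],[0,0,0,0,0,0,0.4],[0,0,0,0,0,0,0.4]]
  ]
}}

```text
time: 4.1
ee_pos: [0.5023, -0.1368, 0.0215]
eef_rot: [[0.002, -0.921, 0.388], [-0.001, 0.388, 0.921], [-1.0, -0.002, 0.0]]
wrist_force: [-4.5, 2.0, 23.0]
gripper_width: 0.601
```

```bash
python3 look.py w4;python3 ring.py w4 black .014; cp pics/w4.png pics/v4.png
```

```text
4.1 [ 0.5023 -0.1368  0.0215] [[0.002, -0.921, 0.388], [-0.001, 0.388, 0.921], [-1.0, -0.002, 0.0]] [ 13.2  57.7  -2.8 106.5   8.7  15.8  70.5] [-4.5  2.  23. ]
```

Request:
{"name": "send_rows", "arguments": {
  "motion": [
    [[0,0,0,0,0,0,0.8],[0,0,0,0,0,0,0.8],[0,0,0,-0.26,0,0,0.8],[0,0,0,-0.26,0,0,0.8],[0,0,0,-0.26,0,0,0.4]]
  ]
}}

```text
time: 4.57
ee_pos: [0.502, -0.1367, 0.0265]
eef_rot: [[0.001, -0.922, 0.388], [-0.0, 0.388, 0.922], [-1.0, -0.001, 0.0]]
wrist_force: [0.0, -0.2, -0.8]
gripper_width: 0.679
```

Request:
{"name": "send_rows", "arguments": {
  "motion": [
    [[0,0,0,0,0,0,0.4],[0,0,0,0,0,0,0.4],[0,0,0,0,0,0,0.4],[0,0,0,0,0,0,0.4],[0,0,0,0,0,0,0.4]]
  ]
}}

```text
time: 4.98
ee_pos: [0.502, -0.1366, 0.0271]
eef_rot: [[0.001, -0.922, 0.388], [-0.0, 0.388, 0.922], [-1.0, -0.001, 0.0]]
wrist_force: [-4.0, 1.7, 32.6]
gripper_width: 0.588
```

Request:
{"name": "send_rows", "arguments": {
  "motion": [
    [[0,0,0,-1,0,0,0.4],[0,0,0,-2,0,0,0.4],[0,0,0,-3,0,0,0.4],[0,0,0,-4,0,0,0.4],[0,0,0,-5,0,0,0.4]]
  ]
}}

```text
time: 5.4
ee_pos: [0.5014, -0.1365, 0.152]
eef_rot: [[-0.0, -0.922, 0.388], [-0.0, 0.388, 0.922], [-1.0, 0.0, -0.0]]
wrist_force: [-0.6, 0.2, -0.9]
gripper_width: 0.575
```

Request:
{"name": "send_rows", "arguments": {
  "motion": [
    [[0,0,0,-1,0,0,0.4],[0,0,0,-2,0,0,0.4],[0,0,0,-3,0,0,0.4],[0,0,0,-3,0,0,0.4],[0,0,0,-3,0,0,0.4]]
  ]
}}

```text
time: 5.82
ee_pos: [0.5019, -0.1367, 0.2265]
eef_rot: [[0.002, -0.922, 0.388], [-0.0, 0.388, 0.922], [-1.0, -0.002, 0.0]]
wrist_force: [-0.3, 0.1, -1.3]
gripper_width: 0.577
```

```bash
python3 look.py w5;  python3 - <<'E'
from h import *;from bench import ctrl
s=ctrl.read_state();print(move(s,SEAT+.125*A,POST),SEAT+.125*A)
E
```

```text
5.8167 [ 0.5019 -0.1367  0.2265] [[0.002, -0.922, 0.388], [-0.0, 0.388, 0.922], [-1.0, -0.002, 0.0]] [15.4 37.6 -6.6 98.4  5.8 44.2 73.1] [-0.3  0.1 -1.3]
[-0.01  0.    6.8   1.75  0.41  9.16] [0.58093742 0.078413   0.1816297 ]
```

View pics/w5.png

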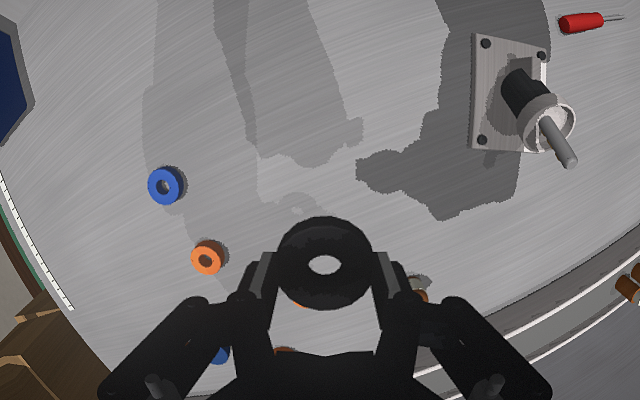

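The disc is held between the fingertips, its bore at (324,265). The post is clear at the upper right, with its tip near (571,160).

```bash
cat > held.py <<'E'
import sys,pickle;from h import *;from scipy.optimize import least_squares
n,thick,Ro=sys.argv[1],float(sys.argv[2]),float(sys.argv[3])/2
s,d=pickle.load(open(n+".pkl","rb"));g=cv2.cvtColor(d["img"],cv2.COLOR_RGB2GRAY)
cx=int(sys.argv[4]);col=g[:,cx-1:cx+2].mean(1)
print("col",cx,[(r,int(v)) for r,v in enumerate(col) if 205<=r<=320 and (r%2==0)])
E
python3 held.py w5 .014 .054 324
python3 - <<'E'
from h import *;import pickle
s,d=pickle.load(open("w5.pkl","rb"));T=d["tool_from_camera"]
g=cv2.cvtColor(d["img"],cv2.COLOR_RGB2GRAY)[235:300,295:355]
m=(g>100).astype(np.uint8);cs,_=cv2.findContours(m,0,1);c=max(cs,key=cv2.contourArea);print(cv2.boundingRect(c),"+295,235")
for xt in(.005,.01,.015,.02):
  for X in((xt,.0095,0),(xt+.014,-.0095,0),(xt,-.027,0),(xt+.014,.027,0),(xt,.027,0),(xt,0,.027)):
    print(xt,X,wproj(d,s["ee_pos"]+s["eef_rot"]@X,s["ee_pos"],s["eef_rot"]).round(1),end=" ")
  print()
E
```

```text
col 324 [(206, 158), (208, 162), (210, 152), (212, 148), (214, 151), (216, 74), (218, 32), (220, 35), (222, 32), (224, 32), (226, 44), (228, 44), (230, 41), (232, 41), (234, 39), (236, 39), (238, 33), (240, 31), (242, 32), (244, 30), (246, 29), (248, 29), (250, 29), (252, 28), (254, 40), (256, 167), (258, 159), (260, 161), (262, 157), (264, 158), (266, 158), (268, 157), (270, 157), (272, 165), (274, 99), (276, 23), (278, 26), (280, 24), (282, 27), (284, 27), (286, 27), (288, 28), (290, 27), (292, 29), (294, 30), (296, 36), (298, 37), (300, 37), (302, 35), (304, 36), (306, 36), (308, 31), (310, 94), (312, 160), (314, 159), (316, 158), (318, 158), (320, 156)]
(14, 20, 32, 20) +295,235
0.005 (0.005, 0.0095, 0) [325.1 260.1] 0.005 (0.019, -0.0095, 0) [325.  277.3] 0.005 (0.005, -0.027, 0) [325. 318.] 0.005 (0.019, 0.027, 0) [325.1 215.4] 0.005 (0.005, 0.027, 0) [325.1 226.7] 0.005 (0.005, 0, 0.027) [379.4 275.9] 
0.01 (0.01, 0.0095, 0) [325.1 255.1] 0.01 (0.024, -0.0095, 0) [325.  272.5] 0.01 (0.01, -0.027, 0) [325.  312.3] 0.01 (0.024, 0.027, 0) [325.  211.8] 0.01 (0.01, 0.027, 0) [325.1 222.5] 0.01 (0.01, 0, 0.027) [377.9 270.7] 
0.015 (0.015, 0.0095, 0) [325.1 250.3] 0.015 (0.028999999999999998, -0.0095, 0) [325.  267.9] 0.015 (0.015, -0.027, 0) [325.  306.7] 0.015 (0.028999999999999998, 0.027, 0) [325.  208.4] 0.015 (0.015, 0.027, 0) [325.1 218.5] 0.015 (0.015, 0, 0.027) [376.4 265.7] 
0.02 (0.02, 0.0095, 0) [325.  245.8] 0.02 (0.034, -0.0095, 0) [325.  263.5] 0.02 (0.02, -0.027, 0) [325.  301.4] 0.02 (0.034, 0.027, 0) [325.  205.2] 0.02 (0.02, 0.027, 0) [325.1 214.7] 0.02 (0.02, 0, 0.027) [375. 261.]
```

```bash
cat > held.py <<'E'
import sys,pickle;from h import *;from scipy.optimize import least_squares
# args: pkl thickness diameter | measured rows: bore top, bore bottom, outer low, outer high, crease (nan ok), bore left col, bore right col
n=sys.argv[1];t,D=map(float,sys.argv[2:4]);meas=np.array(list(map(float,sys.argv[4:])))
s,d=pickle.load(open(n+".pkl","rb"))
def pr(p):
    x,y,a=p[:3];z=p[3]
    ax=np.array([np.cos(a),np.sin(a),0]);e=np.array([-np.sin(a),np.cos(a),0]);c=np.array([x,y,z]);k=np.array([0,0,1.])
    th=np.linspace(0,2*np.pi,361)
    ring=lambda h,r:np.array([wproj(d,s["ee_pos"]+s["eef_rot"]@(c+h*ax+r*(np.cos(q)*e+np.sin(q)*k)),s["ee_pos"],s["eef_rot"]) for q in th])
    bt,bb,ot,ob=ring(-t/2,.0095),ring(t/2,.0095),ring(-t/2,D/2),ring(t/2,D/2)
    return np.array([max(bt[:,1].min(),bb[:,1].min()),min(bb[:,1].max(),bt[:,1].max()),ot[:,1].max(),ob[:,1].min(),ot[:,1].min(),bt[:,0].min(),bt[:,0].max()])
ok=~np.isnan(meas)
f=least_squares(lambda p:(pr(p)-meas)[ok],[.02,0,0.02,0],x_scale=[.01,.01,.1,.01],diff_step=1e-4)
print("x,y,z mm, tilt deg",(f.x[[0,1,3]]*1e3).round(1),np.degrees(f.x[2]).round(1),"resid",f.fun.round(1))
E
python3 held.py w5 .014 .054 254.8 273.9 309.8 215.7 225 nan nan
python3 held.py w5 .014 .054 254.8 273.9 309.8 215.7 225 309 341
python3 - <<'E'
import pickle,cv2
s,d=pickle.load(open("w5.pkl","rb"));g=cv2.cvtColor(d["img"],cv2.COLOR_RGB2GRAY)
for r in (262,265): print(r,g[r,300:350].tolist())
cv2.imwrite("pics/c5.png",cv2.resize(cv2.convertScaleAbs(d["img"][195:330,235:415][:,:,::-1],alpha=2.2,beta=0),None,fx=4.4,fy=4.4,interpolation=cv2.INTER_CUBIC))
E
```

```text
x,y,z mm, tilt deg [  9.8  -0.7 103.3] -2.5 resid [ 0.  -0.6  0.4  0.4 -0.2]
x,y,z mm, tilt deg [31.  -8.5  0. ] -4.4 resid [-0.  -0.5 -0.1  0.9 -0.4 -1.   1. ]
262 [25, 27, 27, 26, 28, 26, 24, 22, 37, 119, 157, 163, 161, 159, 161, 161, 163, 162, 159, 160, 161, 161, 160, 159, 157, 157, 156, 157, 160, 159, 159, 158, 158, 158, 158, 159, 162, 161, 169, 136, 81, 30, 24, 27, 29, 27, 27, 27, 27, 28]
265 [25, 28, 29, 28, 29, 28, 27, 26, 60, 158, 154, 148, 147, 151, 160, 158, 157, 157, 157, 158, 158, 159, 159, 158, 157, 158, 160, 159, 158, 156, 157, 158, 157, 157, 156, 155, 155, 158, 163, 155, 118, 22, 21, 26, 27, 28, 29, 28, 26, 28]
```

View pics/c5.png

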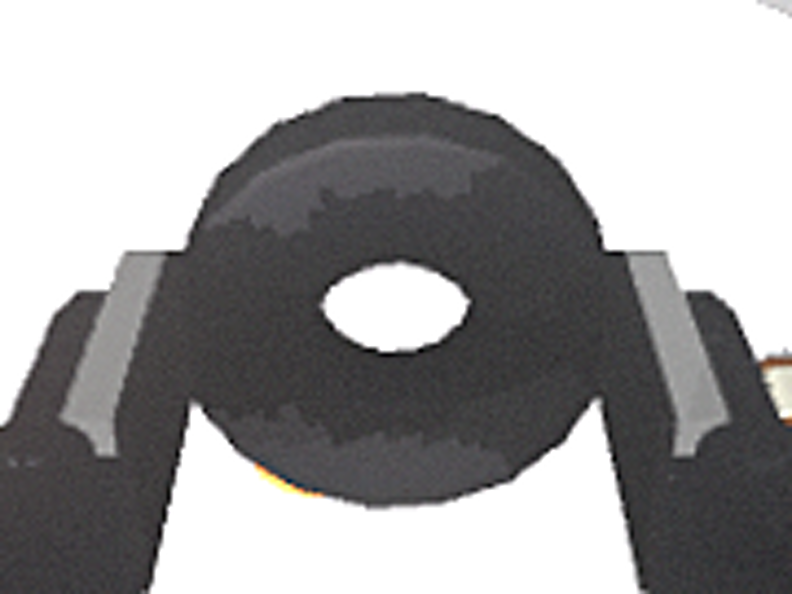

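```bash
python3 - <<'E'
s=open("held.py").read()
s=s.replace("bt[:,0].min(),bt[:,0].max()])","*lens(bt,bb)])").replace("def pr(p):","""def lens(a,b):
    S=8;mm=np.zeros((2,400*S//2,640*S//2),np.uint8)
    o=np.array([160,120])
    for m_,q in zip(mm,(a,b)): cv2.fillPoly(m_,[((q-o)*S).round().astype(np.int32)],1)
    c=np.where((mm[0]&mm[1]).any(0))[0]
    return (c[0]/S+160,c[-1]/S+160) if len(c) else (0,0)
def pr(p):""").replace("diff_step=1e-4","diff_step=3e-2")
s=s.replace("[.02,0,0.02,0],","[.02,.002,0.05,.001],")
open("held.py","w").write(s)
E
python3 held.py w5 .014 .054 254.8 273.9 309.8 215.7 225 308.5 340.7
python3 - <<'E'
import sys;sys.argv=["x","w5",".014",".054"]+["0"]*7
exec(open("held.py").read().split("ok=")[0])
for p in((.017,0,0,0),(.022,-.003,0,0),(.027,-.006,-.03,0),(.032,-.009,-.07,0)):print(p,pr(p).round(1))
E
```

```text
x,y,z mm, tilt deg [29.  -7.4  0.5] -3.5 resid [ 0.2 -0.6  0.3  0.5 -0.4  2.   0.6]
(0.017, 0, 0, 0) [255.1 272.5 312.3 211.8 222.5 308.9 341.1]
(0.022, -0.003, 0, 0) [255.5 272.3 310.7 213.7 224.1 309.4 340.6]
(0.027, -0.006, -0.03, 0) [255.2 272.6 309.9 215.3 224.7 309.6 340.2]
(0.032, -0.009, -0.07, 0) [254.8 273.1 309.2 216.8 224.9 309.9 340. ]
```

Run:
```python
from h import *;import pickle
s,d=pickle.load(open("w5.pkl","rb"))
for x in(.014,.017,.02,.023,.026):
  print(x,[wproj(d,s["ee_pos"]+s["eef_rot"]@np.array([x,.011,w]),s["ee_pos"],s["eef_rot"]).round(1).tolist() for w in(-.0245,-.027,.027)])
# check calibration of world plane: table objects at known: reproject disc position before the grasp
s,d=pickle.load(open("w3.pkl","rb"));print(wproj(d,[.502,-.1366,.014],s["ee_pos"],s["eef_rot"]))
```

```text
0.014 [[276.7, 248.3], [271.8, 248.2], [378.3, 248.2]]
0.017 [[277.5, 245.6], [272.7, 245.5], [377.4, 245.5]]
0.02 [[278.2, 243.0], [273.5, 242.9], [376.5, 242.9]]
0.023 [[279.0, 240.4], [274.4, 240.4], [375.6, 240.4]]
0.026 [[279.7, 238.0], [275.2, 237.9], [374.8, 237.9]]
[317.40663507 191.53959433]
```

The pads stand 54 mm apart, so they are on the full diameter. The tips overlap the disc by only about 3 mm, because the 22 N was pads dragging the disc down, not the tips on the table. I'll set it down and regrip deeper.

Request:
{"name": "send_rows", "arguments": {
  "motion": [
    [[0,0,0,1.3,0,0,0.4],[0,0,0,2.6,0,0,0.4],[0,0,0,3.9,0,0,0.4],[0,0,0,5.2,0,0,0.4],[0,0,0,6.4,0,0,0.4]]
  ]
}}

```text
time: 6.28
ee_pos: [0.5006, -0.1363, 0.063]
eef_rot: [[-0.002, -0.922, 0.388], [0.001, 0.388, 0.922], [-1.0, 0.002, -0.0]]
wrist_force: [0.5, -0.6, -2.1]
gripper_width: 0.57
```

Request:
{"name": "send_rows", "arguments": {
  "motion": [
    [[0,0,0,0.7,0,0,0.4],[0,0,0,1.2,0,0,0.4],[0,0,0,1.5,0,0,0.4],[0,0,0,1.56,0,0,0.4],[0,0,0,1.56,0,0,0.8]]
  ]
}}

```text
time: 6.7
ee_pos: [0.5009, -0.1364, 0.0259]
eef_rot: [[-0.002, -0.922, 0.388], [0.0, 0.388, 0.922], [-1.0, 0.002, -0.0]]
wrist_force: [-0.2, -0.2, -0.7]
gripper_width: 0.698
```

Request:
{"name": "send_rows", "arguments": {
  "motion": [
    [[0,0,0,0,0,0,0.8],[0,0,0,0.3,0,0,0.8],[0,0,0,0.3,0,0,0.8],[0,0,0,0.3,0,0,0.4],[0,0,0,0.3,0,0,0.4]]
  ]
}}

```text
time: 7.12
ee_pos: [0.5014, -0.1366, 0.0196]
eef_rot: [[-0.0, -0.922, 0.388], [-0.0, 0.388, 0.922], [-1.0, 0.0, -0.0]]
wrist_force: [-3.7, 1.0, 13.7]
gripper_width: 0.607
```

Request:
{"name": "send_rows", "arguments": {
  "motion": [
    [[0,0,0,0,0,0,0.4],[0,0,0,0,0,0,0.4],[0,0,0,-0.2,0,0,0.4],[0,0,0,-1,0,0,0.4],[0,0,0,-2.5,0,0,0.4]]
  ]
}}

```text
time: 7.53
ee_pos: [0.5004, -0.1362, 0.0804]
eef_rot: [[-0.004, -0.922, 0.388], [0.001, 0.388, 0.922], [-1.0, 0.005, -0.001]]
wrist_force: [1.1, -0.2, -0.7]
gripper_width: 0.6
```

Request:
{"name": "send_rows", "arguments": {
  "motion": [
    [[0,0,0,-1.4,0,0,0.4],[0,0,0,-2.8,0,0,0.4],[0,0,0,-4.2,0,0,0.4],[0,0,0,-5.5,0,0,0.4],[0,0,0,-5.5,0,0,0.4]]
  ]
}}

```text
time: 7.95
ee_pos: [0.5032, -0.137, 0.225]
eef_rot: [[0.007, -0.921, 0.388], [-0.002, 0.388, 0.921], [-1.0, -0.008, 0.001]]
wrist_force: [0.7, -0.6, -0.5]
gripper_width: 0.602
```

```bash
python3 look.py w6;  python3 - <<'E'
from h import *;from bench import ctrl;import pickle
s=ctrl.read_state();print(move(s,SEAT+.135*A,POST),SEAT+.135*A)
s,d=pickle.load(open("w6.pkl","rb"));g=cv2.cvtColor(d["img"],cv2.COLOR_RGB2GRAY)
c=g[:,324:327].mean(1).astype(int);print([(r,c[r]) for r in range(205,320) if abs(c[r]-c[r-1])>5])
h=(g[235:300,290:360]>100).astype(np.uint8);cs,_=cv2.findContours(h,0,1);print(cv2.boundingRect(max(cs,key=cv2.contourArea)),"+290,235")
E
```

```text
7.95 [ 0.5032 -0.137   0.225 ] [[0.007, -0.921, 0.388], [-0.002, 0.388, 0.921], [-1.0, -0.008, 0.001]] [15.5 37.7 -6.8 98.6  6.1 43.6 72.8] [ 0.7 -0.6 -0.5]
[-0.01  0.01  6.86  1.3   0.23  9.15] [0.58609241 0.07624604 0.18992007]
[(208, np.int64(159)), (209, np.int64(153)), (210, np.int64(147)), (219, np.int64(127)), (220, np.int64(82)), (221, np.int64(26)), (222, np.int64(32)), (231, np.int64(44)), (259, np.int64(22)), (260, np.int64(37)), (261, np.int64(100)), (262, np.int64(172)), (263, np.int64(162)), (277, np.int64(148)), (279, np.int64(131)), (280, np.int64(82)), (281, np.int64(12)), (282, np.int64(23)), (316, np.int64(27)), (317, np.int64(65)), (318, np.int64(136)), (319, np.int64(162))]
(18, 26, 34, 20) +290,235
```

Request:
{"name": "send_rows", "arguments": {
  "motion": [
    [[0,0,1,0,0,1.5,0.4],[0,0,2,0,0,3,0.4],[0,0,3,0,0,4.5,0.4],[0,0,4,0.2,0.1,6,0.4],[0,0,5,0.5,0.2,7.5,0.4]]
  ]
}}

```text
time: 8.42
ee_pos: [0.5701, 0.0398, 0.2068]
eef_rot: [[-0.393, -0.834, 0.388], [0.165, 0.351, 0.922], [-0.905, 0.426, -0.0]]
wrist_force: [0.8, -0.4, 0.3]
gripper_width: 0.604
```

Request:
{"name": "send_rows", "arguments": {
  "motion": [
    [[0,0,0.8,0,0,0.8,0.4],[0,0,1.8,0,0,1.6,0.4],[0,0,1.8,0,0,1.6,0.4],[0,0,1.8,0,0,1.6,0.4],[0,0,1.8,0,0,1.6,0.4]]
  ]
}}

```text
time: 8.83
ee_pos: [0.5851, 0.0745, 0.2062]
eef_rot: [[-0.515, -0.764, 0.389], [0.216, 0.323, 0.921], [-0.829, 0.559, -0.001]]
wrist_force: [0.1, 0.1, -0.0]
gripper_width: 0.604
```

```bash
python3 look.py w7;  python3 - <<'E'
from h import *;from bench import ctrl;import pickle
s=ctrl.read_state();print(move(s,SEAT+.095*A,POST),SEAT+.095*A)
E
```

```text
8.8333 [0.5851 0.0745 0.2062] [[-0.515, -0.764, 0.389], [0.216, 0.323, 0.921], [-0.829, 0.559, -0.001]] [ -0.2  62.9 -10.9  48.   -6.9  99.2  60. ] [ 0.1  0.1 -0. ]
[-0.02  0.    0.01  2.16 -0.38  0.09] [0.56547244 0.08491388 0.15675857]
```

Request:
{"name": "send_rows", "arguments": {
  "motion": [
    [[0,0,0,0.5,-0.38,0.09,0.4],[0,0,0,1.1,-0.38,0.09,0.4],[0,0,0,1.7,-0.38,0.09,0.4],[0,0,0,2.16,-0.38,0.09,0.4],[0,0,0,2.16,-0.38,0.09,0.4]]
  ]
}}

```text
time: 9.3
ee_pos: [0.5644, 0.0854, 0.1565]
eef_rot: [[-0.516, -0.764, 0.388], [0.216, 0.322, 0.922], [-0.829, 0.56, -0.001]]
wrist_force: [-0.1, 0.6, -0.7]
gripper_width: 0.602
```

Request:
{"name": "send_rows", "arguments": {
  "motion": [
    [[0,0,0,0,0,0,0.4],[0,0,0,0,0,0,0.4],[0,0,0,0,0,0,0.4],[0,0,0,0,0,0,0.4],[0,0,0,0,0,0,0.4]]
  ]
}}

```text
time: 9.72
ee_pos: [0.5659, 0.0856, 0.157]
eef_rot: [[-0.515, -0.764, 0.388], [0.217, 0.322, 0.922], [-0.829, 0.559, 0.0]]
wrist_force: [-0.5, -0.6, -0.8]
gripper_width: 0.602
```

```bash
python3 look.py w8;  python3 - <<'E'
from h import *;import pickle
s,d=pickle.load(open("w8.pkl","rb"));P,Q=s["ee_pos"],s["eef_rot"]
print(move(s,SEAT+.095*A,POST))
for n,h in(("tip",.062),("rim",.013),("seat",0)):print(n,wproj(d,SEAT+h*A,P,Q).round(1))
cv2.imwrite("pics/c8.png",cv2.resize(cv2.convertScaleAbs(d["img"][150:330,225:425][:,:,::-1],alpha=1.8),None,fx=3.3,fy=3.3,interpolation=cv2.INTER_CUBIC))
E
```

```text
9.7167 [0.5659 0.0856 0.157 ] [[-0.515, -0.764, 0.388], [0.217, 0.322, 0.922], [-0.829, 0.559, 0.0]] [ -0.5  63.5 -11.2  57.2  -6.7  89.4  60.7] [-0.5 -0.6 -0.8]
[-0.01  0.01  0.01  0.01 -0.   -0.03]
tip [323.5 250.3]
rim [323.6 218.2]
seat [323.7 211.8]
```

View pics/c8.png

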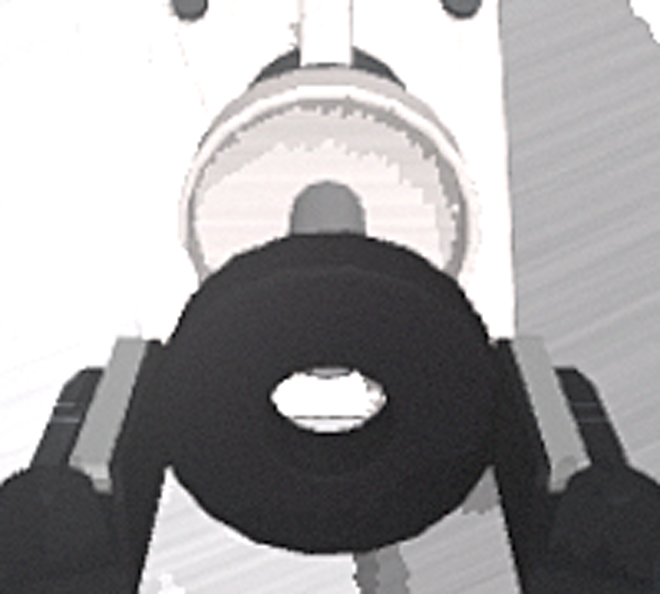

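The crop shows the post foot at column 324.2 and the bore at column 324.7. The far edge of the post tip just shows at the top of the bore, near row 264. The near foot edge is at row 204.5 and the upper rim edge at row 176.

Run:
```python
from h import *;import pickle
s,d=pickle.load(open("w8.pkl","rb"));P,Q=s["ee_pos"],s["eef_rot"];Y=Q[:,1];Z=Q[:,2]
q=lambda X:wproj(d,X,P,Q).round(1)
for r in(.0055,.007,.0085):print("tip -y",r,q(SEAT+.062*A-r*Y))
print("foot +y",q(SEAT+.0085*Y),"rim +y in/out",q(SEAT+.013*A+.031*Y),q(SEAT+.013*A+.034*Y),"sides",q(SEAT+.013*A-.034*Z),q(SEAT+.013*A+.034*Z))
for x in(.0125,):
  for y in(0,-.0015):
    print("disc bore t,b, out lo,hi,crease",[float(q(P+Q@np.array(v))[1]) for v in((x-.007,y+.0095,0),(x+.007,y-.0095,0),(x-.007,y-.027,0),(x+.007,y+.027,0),(x-.007,y+.027,0))])
g=cv2.cvtColor(d["img"],cv2.COLOR_RGB2GRAY);c=g[:,323:328].mean(1).astype(int);print(list(enumerate(c))[168:184],list(enumerate(c))[198:224],list(enumerate(c))[256:286],list(enumerate(c))[312:320])
print(g[212,300:350],g[240:242,265:300],)
```

```text
tip -y 0.0055 [323.5 258.6]
tip -y 0.007 [323.5 260.8]
tip -y 0.0085 [323.5 263. ]
foot +y [323.6 201.2] rim +y in/out [323.6 176.5] [323.6 172.2] sides [276.8 218.1] [370.5 218.1]
disc bore t,b, out lo,hi,crease [260.0, 277.1, 317.6, 215.6, 226.8]
disc bore t,b, out lo,hi,crease [262.6, 279.4, 319.6, 218.3, 229.8]
[(168, np.int64(147)), (169, np.int64(67)), (170, np.int64(89)), (171, np.int64(111)), (172, np.int64(118)), (173, np.int64(117)), (174, np.int64(115)), (175, np.int64(113)), (176, np.int64(152)), (177, np.int64(152)), (178, np.int64(140)), (179, np.int64(127)), (180, np.int64(94)), (181, np.int64(94)), (182, np.int64(98)), (183, np.int64(107))] [(198, np.int64(133)), (199, np.int64(133)), (200, np.int64(134)), (201, np.int64(135)), (202, np.int64(136)), (203, np.int64(140)), (204, np.int64(124)), (205, np.int64(92)), (206, np.int64(80)), (207, np.int64(83)), (208, np.int64(83)), (209, np.int64(83)), (210, np.int64(83)), (211, np.int64(83)), (212, np.int64(83)), (213, np.int64(83)), (214, np.int64(83)), (215, np.int64(84)), (216, np.int64(84)), (217, np.int64(84)), (218, n
[... 729 characters left out ...]
p.int64(24)), (285, np.int64(24))] [(312, np.int64(24)), (313, np.int64(25)), (314, np.int64(22)), (315, np.int64(22)), (316, np.int64(18)), (317, np.int64(32)), (318, np.int64(105)), (319, np.int64(134))]
[135 135 136 135 135 135 135 136 135 137 137 138 130 107  62  74  77  80
  82  78  84  83  82  83  83  83  84  82  84  84  84  80  78  73 101 144
 138 137 134 136 135 135 136 135 135 135 135 136 136 135] [[162 168 173 214 244 240 239 239 239 238 239 240 234 232 236 246 203  85
   24  35  35  40  38  36  37  38  39  40  38  39  39  37  40  38  39]
 [164 160 154 206 243 240 238 239 238 239 238 239 235 233 242 253 103  49
   29  35  38  39  39  36  38  40  41  40  40  38  38  38  36  35  36]]
```

Request:
{"name": "send_rows", "arguments": {
  "motion": [
    [[0,0,0,0,-0.05,-0.02,0.4],[0,0,0,0.2,-0.05,-0.02,0.4],[0,0,0,0.4,-0.05,-0.02,0.4],[0,0,0,0.6,-0.05,-0.02,0.4],[0,0,0,0.8,-0.05,-0.02,0.4]]
  ]
}}

```text
time: 10.18
ee_pos: [0.5557, 0.0894, 0.1389]
eef_rot: [[-0.516, -0.764, 0.388], [0.217, 0.322, 0.922], [-0.829, 0.559, -0.0]]
wrist_force: [0.1, 0.8, -1.4]
gripper_width: 0.603
```

```bash
cat > st.py <<'E'
from h import *;from bench import ctrl
s=ctrl.read_state();Q=s["eef_rot"]
print(round(s["time"],2),"TCP in post frame x,y,h mm",(np.array([-POST[:,1]@(s["ee_pos"]-SEAT),ZJ@(s["ee_pos"]-SEAT),A@(s["ee_pos"]-SEAT)])*1e3).round(1),"force tool axes",(Q.T@s["wrist_force"]).round(1),"mom",(Q.T@s["moment"]).round(2),"w",round(s["gripper_width"],3),"tilt",move(s,SEAT,POST)[:3]*5)
E
python3 st.py
```

```text
10.18 TCP in post frame x,y,h mm [ 1.1  0.3 74.1] force tool axes [ 1.3 -0.6  0.7] mom [ 0.04 -0.01 -0.75] w 0.603 tilt [-0.05  0.   -0.  ]
```

Request:
{"name": "send_rows", "arguments": {
  "motion": [
    [[0,0,0,0.15,0,0,0.4],[0,0,0,0.3,0,0,0.4],[0,0,0,0.45,0,0,0.4],[0,0,0,0.6,0,0,0.4],[0,0,0,0.7,0,0,0.4]]
  ]
}}

```text
time: 10.6
ee_pos: [0.5472, 0.093, 0.1246]
eef_rot: [[-0.515, -0.764, 0.388], [0.217, 0.322, 0.922], [-0.83, 0.558, -0.0]]
wrist_force: [5.1, -1.1, -1.2]
gripper_width: 0.608
```

```bash
python3 st.py
```

```text
10.6 TCP in post frame x,y,h mm [ 1.4  0.3 57.2] force tool axes [-1.9 -5.   1. ] mom [-0.   -0.1  -1.65] w 0.608 tilt [-0.05  0.05  0.05]
```

Request:
{"name": "send_rows", "arguments": {
  "motion": [
    [[0,0,0,0.12,0,0,0.4],[0,0,0,0.24,0,0,0.4],[0,0,0,0.36,0,0,0.4],[0,0,0,0.48,0,0,0.4],[0,0,0,0.6,0,0,0.4]]
  ]
}}

```text
time: 11.02
ee_pos: [0.5398, 0.0961, 0.1124]
eef_rot: [[-0.514, -0.765, 0.389], [0.217, 0.322, 0.921], [-0.83, 0.558, 0.0]]
wrist_force: [5.1, -1.2, -0.9]
gripper_width: 0.603
```

Request:
{"name": "send_rows", "arguments": {
  "motion": [
    [[0,0,0,0.1,0,0,0.4],[0,0,0,0.2,0,0,0.4],[0,0,0,0.3,0,0,0.4],[0,0,0,0.4,0,0,0.4],[0,0,0,0.4,0,0,0.4]]
  ]
}}

```text
time: 11.43
ee_pos: [0.5342, 0.0984, 0.1037]
eef_rot: [[-0.515, -0.764, 0.388], [0.217, 0.322, 0.922], [-0.829, 0.559, -0.0]]
wrist_force: [4.2, -1.8, -4.6]
gripper_width: 0.6
```

```bash
python3 st.py
```

```text
11.43 TCP in post frame x,y,h mm [ 1.5  0.3 32. ] force tool axes [ 1.3 -6.4 -0. ] mom [-0.03 -0.22 -1.93] w 0.6 tilt [-0.05  0.    0.05]
```

Request:
{"name": "send_rows", "arguments": {
  "motion": [
    [[0,0,0,0,0,0,0.75],[0,0,0,0,0,0,0.75],[0,0,0,0,0,0,0.75],[0,0,0,-0.5,0,0,0.75],[0,0,0,-1.1,0,0,0.75]]
  ]
}}

```text
time: 11.85
ee_pos: [0.5479, 0.0926, 0.1271]
eef_rot: [[-0.517, -0.763, 0.388], [0.217, 0.321, 0.922], [-0.828, 0.561, -0.001]]
wrist_force: [-1.3, -0.5, 0.9]
gripper_width: 0.747
```

Request:
{"name": "send_rows", "arguments": {
  "motion": [
    [[0,0,0,0,0,0,0.31],[0,0,0,0,0,0,0.31],[0,0,0,0,0,0,0.31],[0,0,0,0,0,0,0.31],[0,0,0,0,0,0,0.31]]
  ]
}}

```text
time: 12.27
ee_pos: [0.548, 0.0926, 0.1266]
eef_rot: [[-0.516, -0.764, 0.388], [0.217, 0.322, 0.922], [-0.829, 0.56, -0.0]]
wrist_force: [0.2, -0.1, 0.2]
gripper_width: 0.309
```

```bash
python3 st.py; python3 look.py w9;python3 - <<'E'
from h import *;import pickle
s,d=pickle.load(open("w9.pkl","rb"))
cv2.imwrite("pics/c9.png",cv2.resize(cv2.convertScaleAbs(d["img"][130:330,215:435][:,:,::-1],alpha=1.8),None,fx=3,fy=3,interpolation=cv2.INTER_CUBIC))
E
```

```text
12.27 TCP in post frame x,y,h mm [ 1.   0.3 59.3] force tool axes [-0.3 -0.1  0. ] mom [ 0.03 -0.   -0.58] w 0.309 tilt [-0.05 -0.   -0.05]
12.2667 [0.548  0.0926 0.1266] [[-0.516, -0.764, 0.388], [0.217, 0.322, 0.922], [-0.829, 0.56, -0.0]] [ -0.8  63.9 -11.5  63.4  -6.7  82.8  61.2] [ 0.2 -0.1  0.2]
```

View pics/c9.png

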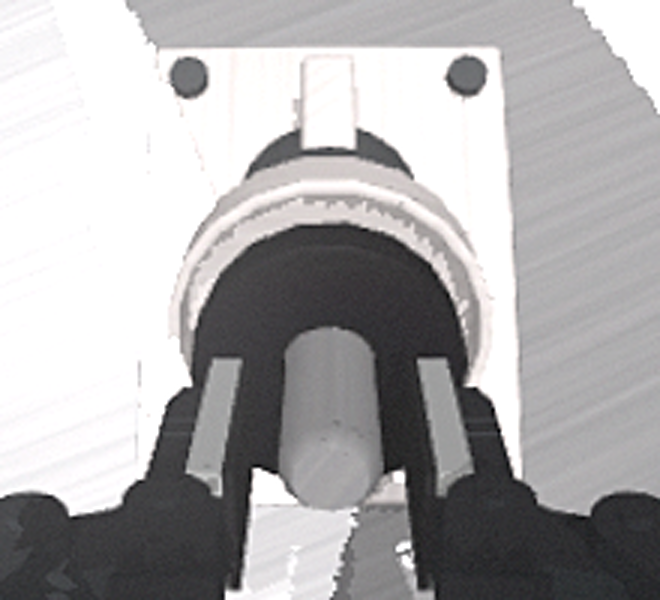

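The crop shows the disc threaded on the post, its upper edge inside the cup. The fingers straddle the post centrally, with the post tip at crop (333,480). Next I'll push it home.

Request:
{"name": "send_rows", "arguments": {
  "motion": [
    [[0,0,0,0.2,0,0,0.31],[0,0,0,0.4,0,0,0.31],[0,0,0,0.5,0,0,0.31],[0,0,0,0.6,0,0,0.31],[0,0,0,0.7,0,0,0.31]]
  ]
}}

```text
time: 12.73
ee_pos: [0.5395, 0.0963, 0.1127]
eef_rot: [[-0.515, -0.764, 0.388], [0.217, 0.322, 0.921], [-0.829, 0.559, 0.0]]
wrist_force: [3.7, -2.0, 10.6]
gripper_width: 0.307
```

```bash
python3 st.py
```

```text
12.73 TCP in post frame x,y,h mm [ 1.2  0.4 42.6] force tool axes [-11.1   2.5  -0.4] mom [-0.02  0.12 -0.09] w 0.307 tilt [-0.05  0.05  0.05]
```

Request:
{"name": "send_rows", "arguments": {
  "motion": [
    [[0,0,0,0.04,0,0,0.31],[0,0,0,0.08,0,0,0.31],[0,0,0,0.12,0,0,0.31],[0,0,0,0.16,0,0,0.31],[0,0,0,0.2,0,0,0.31]]
  ]
}}

```text
time: 13.15
ee_pos: [0.5371, 0.0973, 0.1088]
eef_rot: [[-0.514, -0.765, 0.388], [0.217, 0.322, 0.921], [-0.83, 0.558, 0.001]]
wrist_force: [2.0, -0.5, 6.8]
gripper_width: 0.31
```

```bash
python3 st.py
```

```text
13.15 TCP in post frame x,y,h mm [ 1.1  0.5 38. ] force tool axes [-6.7  2.1  0.3] mom [ 0.04  0.1  -0.03] w 0.31 tilt [-0.05  0.05  0.05]
```

Request:
{"name": "send_rows", "arguments": {
  "motion": [
    [[0,0,0,0.04,0,0,0.31],[0,0,0,0.08,0,0,0.31],[0,0,0,0.12,0,0,0.31],[0,0,0,0.16,0,0,0.31],[0,0,0,0.18,0,0,0.31]]
  ]
}}

```text
time: 13.57
ee_pos: [0.535, 0.0983, 0.1054]
eef_rot: [[-0.514, -0.765, 0.388], [0.217, 0.322, 0.921], [-0.83, 0.558, 0.001]]
wrist_force: [6.6, -3.7, 20.4]
gripper_width: 0.308
```

```bash
python3 st.py
```

```text
13.57 TCP in post frame x,y,h mm [ 1.1  0.5 33.8] force tool axes [-21.1   5.1  -0.9] mom [0.03 0.41 0.5 ] w 0.308 tilt [-0.05  0.05  0.1 ]
```

Request:
{"name": "send_rows", "arguments": {
  "motion": [
    [[0,0,0,0.02,0,0,0.31],[0,0,0,0.04,0,0,0.31],[0,0,0,0.06,0,0,0.31],[0,0,0,0.06,0,0,0.31],[0,0,0,0.06,0,0,0.31]]
  ]
}}

```text
time: 13.98
ee_pos: [0.5349, 0.0983, 0.1053]
eef_rot: [[-0.512, -0.766, 0.389], [0.218, 0.322, 0.921], [-0.831, 0.557, 0.001]]
wrist_force: [10.1, -6.5, 32.1]
gripper_width: 0.317
```

```bash
python3 st.py
```

```text
13.98 TCP in post frame x,y,h mm [ 1.1  0.5 33.7] force tool axes [-33.2   8.   -2.1] mom [-0.03  0.93  1.3 ] w 0.317 tilt [-0.05  0.1   0.2 ]
```

Request:
{"name": "send_rows", "arguments": {
  "motion": [
    [[0,0,0,0.04,0,0,0.31],[0,0,0,0.04,0,0,0.31],[0,0,0,0.04,0,0,0.31],[0,0,0,-0.2,0,0,0.31],[0,0,0,-0.8,0,0,0.31]]
  ]
}}

```text
time: 14.4
ee_pos: [0.5433, 0.0945, 0.1196]
eef_rot: [[-0.517, -0.763, 0.388], [0.217, 0.321, 0.922], [-0.828, 0.561, -0.001]]
wrist_force: [-0.5, -0.8, -0.7]
gripper_width: 0.305
```

Request:
{"name": "send_rows", "arguments": {
  "motion": [
    [[0,0,0,-0.8,0,0,0.6],[0,0,0,-1.6,0,0,1],[0,0,0,-2.4,0,0,1],[0,0,0,-3.2,0,0,1],[0,0,0,-3.2,0,0,1]]
  ]
}}

```text
time: 14.82
ee_pos: [0.5869, 0.0763, 0.1884]
eef_rot: [[-0.512, -0.766, 0.389], [0.217, 0.323, 0.921], [-0.831, 0.556, 0.001]]
wrist_force: [0.7, -0.3, 1.0]
gripper_width: 0.989
```

```bash
python3 st.py; python3 look.py w10;python3 - <<'E'
from h import *;import pickle
s,d=pickle.load(open("w10.pkl","rb"));P,Q=s["ee_pos"],s["eef_rot"]
print(move(s,[.6425,-.220,.17],DOWN))
cv2.imwrite("pics/c10.png",cv2.resize(cv2.convertScaleAbs(d["img"][100:320,200:440][:,:,::-1],alpha=1.8),None,fx=3,fy=3,interpolation=cv2.INTER_CUBIC))
E
```

```text
14.82 TCP in post frame x,y,h mm [  1.5   0.4 134.2] force tool axes [-1.3 -0.1  0. ] mom [-0.03 -0.02 -0.58] w 0.989 tilt [-0.05  0.1   0.2 ]
14.8167 [0.5869 0.0763 0.1884] [[-0.512, -0.766, 0.389], [0.217, 0.323, 0.921], [-0.831, 0.556, 0.001]] [ -0.3  63.9 -10.9  48.8  -6.8  97.2  60.3] [ 0.7 -0.3  1. ]
[ -0.02   0.02  -6.76  -3.1   -5.94 -10.05]
```

View pics/c10.png

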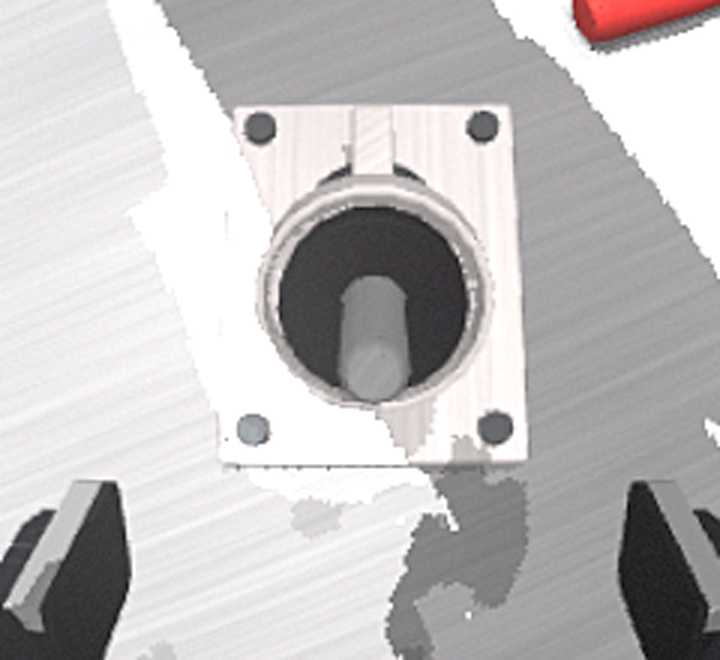

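The disc is seated flat, even with the rim all round, and the post tip at crop (375,370) is clear. Next is the spacer.

Request:
{"name": "send_rows", "arguments": {
  "motion": [
    [[0,0,-1.2,-0.6,-1.1,-1.5,1],[0,0,-2.4,-1.2,-2.2,-3,1],[0,0,-3.6,-1.8,-3.3,-4.5,1],[0,0,-4.8,-2.4,-4.4,-6,1],[0,0,-6,-3.1,-5.5,-7.5,1]]
  ]
}}

```text
time: 15.28
ee_pos: [0.6461, -0.1235, 0.1746]
eef_rot: [[-0.06, -0.92, 0.387], [0.025, 0.386, 0.922], [-0.998, 0.065, -0.001]]
wrist_force: [1.4, -0.5, -1.1]
gripper_width: 0.996
```

Request:
{"name": "send_rows", "arguments": {
  "motion": [
    [[0,0,-0.76,0,0,-1.3,1],[0,0,-0.76,0,0,-2.55,1],[0,0,-0.76,0,0,-2.55,1],[0,0,-0.76,0,0,-2.55,1],[0,0,-0.76,0,0,-2.55,1]]
  ]
}}

```text
time: 15.7
ee_pos: [0.6214, -0.1796, 0.1743]
eef_rot: [[-0.004, -0.922, 0.387], [0.002, 0.387, 0.922], [-1.0, 0.005, 0.001]]
wrist_force: [1.1, 0.2, -0.0]
gripper_width: 1.001
```

Request:
{"name": "send_rows", "arguments": {
  "motion": [
    [[0,0,0,0,0,0,1],[0,0,0,0,0,0,1],[0,0,0,0,0,0,1],[0,0,0,0,0,0,1],[0,0,0,0,0,0,1]]
  ]
}}

```text
time: 16.12
ee_pos: [0.6216, -0.1803, 0.1748]
eef_rot: [[-0.003, -0.922, 0.388], [0.001, 0.388, 0.922], [-1.0, 0.004, -0.0]]
wrist_force: [-0.4, -0.0, -0.1]
gripper_width: 1.0
```

```bash
python3 look.py w11; python3 ring.py w11 orange .020;python3 ring.py w11 blue .016
python3 - <<'E'
from h import *;from bench import ctrl
s=ctrl.read_state();print(move(s,[.6425,-.220,.02],DOWN))
E
```

```text
16.1167 [ 0.6216 -0.1803  0.1748] [[-0.003, -0.922, 0.388], [0.001, 0.388, 0.922], [-1.0, 0.004, -0.0]] [16.1 52.1 -6.3 73.2  6.  55.2 75.9] [-0.4 -0.  -0.1]
bore c,r [ 0.6621 -0.4763] 0.0107 outer [ 0.6601 -0.4762] 0.023 px [130.8 301.7]
bore c,r [ 0.6407 -0.2211] 0.0106 outer [ 0.6387 -0.2203] 0.0235 px [293.8 222. ]
bore c,r [ 0.5444 -0.323 ] 0.0109 outer [ 0.5449 -0.3227] 0.0217 px [166.2 175.8]
bore c,r [ 0.4357 -0.3269] 0.0109 outer [ 0.4372 -0.327 ] 0.0248 px [124.4  84.9]
[-0.   -0.   -0.04  6.19 -1.41 -1.13]
```

Run:
```python
from h import *;from bench import ctrl
s=ctrl.read_state();print(move(s,[.6403,-.221,.15],DOWN))
```

```text
[-0.   -0.   -0.04  0.99 -1.32 -1.21]
```

Request:
{"name": "send_rows", "arguments": {
  "motion": [
    [[0,0,0,0.4,-0.6,-0.6,1],[0,0,0,0.99,-1.32,-1.21,1],[0,0,-0.04,0.99,-1.32,-1.21,1],[0,0,-0.04,0.99,-1.32,-1.21,1],[0,0,-0.04,0.99,-1.32,-1.21,1]]
  ]
}}

```text
time: 16.58
ee_pos: [0.6401, -0.2207, 0.1502]
eef_rot: [[0.0, -0.922, 0.388], [0.0, 0.388, 0.922], [-1.0, 0.0, 0.0]]
wrist_force: [-0.4, -0.5, -0.2]
gripper_width: 1.0
```

```bash
python3 look.py w12; python3 ring.py w12 orange .020
python3 - <<'E'
from h import *;from bench import ctrl
import pickle
s,d=pickle.load(open("w12.pkl","rb"));P,Q=s["ee_pos"],s["eef_rot"]
print(move(s,[.6403,-.221,.0225],DOWN))
g=d["img"][:,318:331].mean(1).astype(int);print([(r,g[r].tolist()) for r in range(130,260) if abs(g[r]-g[r-1]).max()>8])
for X in((.0225,-.0095),):
  c=np.array([.6403,-.221,0]);Y=Q[:,1]*[1,1,0]
  print({k:wproj(d,c+y*Y+[0,0,z],P,Q).round(1).tolist() for k,y,z in(("bore top+",.0095,.02),("bore top-",-.0095,.02),("bore bot-",-.0095,0),("out top-",-.022,.02),("out top+",.022,.02),("out bot+",.022,0))})
E
```

```text
16.5833 [ 0.6401 -0.2207  0.1502] [[0.0, -0.922, 0.388], [0.0, 0.388, 0.922], [-1.0, 0.0, 0.0]] [18.9 56.5 -6.5 66.8  6.5 57.  78.9] [-0.4 -0.5 -0.2]
bore c,r [ 0.7526 -0.3155] 0.0106 outer [ 0.7472 -0.3131] 0.0268 px [284.1 321. ]
bore c,r [ 0.6618 -0.4763] 0.0105 outer [ 0.6561 -0.4712] 0.0287 px [132.8 293.9]
bore c,r [ 0.6409 -0.2218] 0.0108 outer [ 0.6394 -0.2208] 0.023 px [322.9 198.6]
bore c,r [ 0.5448 -0.3229] 0.0106 outer [ 0.5447 -0.3222] 0.0223 px [177.6 146. ]
[-0.    0.   -0.    5.11 -0.01 -0.01]
[(169, [124, 126, 128]), (170, [101, 74, 63]), (171, [94, 56, 37]), (175, [171, 96, 56]), (176, [213, 120, 68]), (182, [181, 101, 58]), (183, [142, 80, 49]), (184, [107, 63, 41]), (188, [107, 74, 60]), (189, [99, 87, 83]), (190, [95, 94, 96]), (202, [89, 59, 45]), (209, [163, 95, 56]), (210, [211, 125, 69]), (211, [228, 140, 76]), (221, [197, 134, 105]), (222, [144, 153, 160]), (223, [153, 153, 155])]
{'bore top+': [324.5, 186.8], 'bore top-': [324.5, 207.6], 'bore bot-': [324.5, 200.3], 'out top-': [324.5, 220.8], 'out top+': [324.5, 172.6], 'out bot+': [324.5, 167.4]}
```

Request:
{"name": "send_rows", "arguments": {
  "motion": [
    [[0,0,0,1.3,-0.02,-0.01,1],[0,0,0,2.6,-0.02,-0.01,1],[0,0,0,3.8,-0.02,-0.01,1],[0,0,0,4.7,-0.02,-0.01,0.8],[0,0,0,5.17,-0.02,-0.01,0.7]]
  ]
}}

```text
time: 17.05
ee_pos: [0.6397, -0.2206, 0.0186]
eef_rot: [[-0.002, -0.922, 0.387], [0.001, 0.387, 0.922], [-1.0, 0.003, -0.0]]
wrist_force: [0.0, 0.6, 0.4]
gripper_width: 0.749
```

Request:
{"name": "send_rows", "arguments": {
  "motion": [
    [[0,0,0,0,0,0,0.6],[0,0,0,0,0,0,0.3],[0,0,0,0,0,0,0.3],[0,0,0,0,0,0,0.3],[0,0,0,0,0,0,0.3]]
  ]
}}

```text
time: 17.47
ee_pos: [0.641, -0.2219, 0.022]
eef_rot: [[0.002, -0.922, 0.388], [-0.001, 0.388, 0.922], [-1.0, -0.002, 0.0]]
wrist_force: [0.4, 0.5, -0.9]
gripper_width: 0.486
```

Request:
{"name": "send_rows", "arguments": {
  "motion": [
    [[0,0,0,0,0,0,0.3],[0,0,0,-0.2,0,0,0.3],[0,0,0,-1.2,0,0,0.3],[0,0,0,-2.6,0,0,0.3],[0,0,0,-4,0,0,0.3]]
  ]
}}

```text
time: 17.88
ee_pos: [0.64, -0.2215, 0.1221]
eef_rot: [[-0.001, -0.922, 0.388], [0.0, 0.388, 0.922], [-1.0, 0.001, -0.0]]
wrist_force: [0.9, 0.4, -0.2]
gripper_width: 0.492
```

Request:
{"name": "send_rows", "arguments": {
  "motion": [
    [[0,0,0,-1.4,0,0,0.3],[0,0,0,-2.8,0,0,0.3],[0,0,0,-4,0,0,0.3],[0,0,0,-4,0,0,0.3],[0,0,0,-4,0,0,0.3]]
  ]
}}

```text
time: 18.3
ee_pos: [0.6408, -0.2218, 0.2226]
eef_rot: [[0.003, -0.922, 0.388], [-0.001, 0.388, 0.922], [-1.0, -0.003, 0.0]]
wrist_force: [0.9, -0.2, -1.3]
gripper_width: 0.488
```

```bash
sed -i 's/^SEAT=.*//' h.py; echo 'P0=SEAT-.0013*(-POST[:,1])*-1' >> h.py; python3 look.py w13; python3 st.py
python3 - <<'E'
from h import *;import pickle
s,d=pickle.load(open("w13.pkl","rb"));P,Q=s["ee_pos"],s["eef_rot"]
T=SEAT+.0013*(-POST[:,1])
print(move(s,T+.135*A,POST),move(s,T+.095*A,POST))
g=d["img"][:,320:329].mean(1).astype(int);print([(r,g[r].tolist()) for r in range(205,330) if abs(g[r]-g[r-1]).max()>12])
q=lambda x,y:wproj(d,P+Q@np.array([x,y,0]),P,Q)[1].round(1)
for b in(.021,):
  print("pred bore t+,b-, t-; out t-,b+,t+",[q(b-.02,.0095),q(b,-.0095),q(b-.02,-.0095),q(b-.02,-.022),q(b,.022),q(b-.02,.022)])
E
```

```text
18.3 [ 0.6408 -0.2218  0.2226] [[0.003, -0.922, 0.388], [-0.001, 0.388, 0.922], [-1.0, -0.003, 0.0]] [18.9 52.3 -6.7 61.8  5.8 66.1 79.6] [ 0.9 -0.2 -1.3]
18.35 TCP in post frame x,y,h mm [ 119.8 -253.6  253.2] force tool axes [ 1.5 -0.4 -0.4] mom [-0.01  0.04 -0.02] w 0.497 tilt [-0.05  0.   34.  ]
[-1.000e-02  0.000e+00  6.830e+00  1.320e+00  6.610e+00  1.014e+01] [-1.000e-02  0.000e+00  6.830e+00  2.640e+00  7.510e+00  1.014e+01]
[(226, [139, 134, 135]), (227, [112, 89, 76]), (228, [92, 51, 33]), (243, [133, 75, 44]), (244, [199, 112, 63]), (245, [222, 123, 69]), (249, [196, 106, 59]), (250, [139, 76, 45]), (252, [122, 67, 40]), (265, [139, 126, 123]), (266, [158, 155, 156]), (278, [106, 88, 83]), (279, [81, 39, 17]), (308, [133, 71, 39]), (309, [173, 92, 49]), (310, [203, 108, 57]), (315, [164, 101, 68]), (316, [103, 90, 85]), (317, [88, 88, 89])]
pred bore t+,b-, t-; out t-,b+,t+ [np.float64(264.4), np.float64(275.4), np.float64(296.8), np.float64(315.8), np.float64(223.1), np.float64(240.5)]
```

Request:
{"name": "send_rows", "arguments": {
  "motion": [
    [[0,0,1.3,0,1,1.3,0.3],[0,0,2.6,0,2,2.6,0.3],[0,0,3.9,0,3,3.9,0.3],[0,0,5.2,0,4,5.2,0.3],[0,0,6,0,5,6.5,0.3]]
  ]
}}

```text
time: 18.77
ee_pos: [0.5874, -0.022, 0.219]
eef_rot: [[-0.469, -0.794, 0.388], [0.195, 0.335, 0.922], [-0.861, 0.508, -0.002]]
wrist_force: [1.2, -0.2, -1.0]
gripper_width: 0.492
```

Request:
{"name": "send_rows", "arguments": {
  "motion": [
    [[0,0,0.83,0,0.5,1.2,0.3],[0,0,0.83,0,0.8,2.4,0.3],[0,0,0.83,0,0.8,3.6,0.3],[0,0,0.83,0,0.8,3.6,0.3],[0,0,0.83,0,0.8,3.6,0.3]]
  ]
}}

```text
time: 19.18
ee_pos: [0.607, 0.0678, 0.229]
eef_rot: [[-0.52, -0.762, 0.386], [0.217, 0.32, 0.922], [-0.826, 0.563, -0.001]]
wrist_force: [-0.2, -0.7, -0.9]
gripper_width: 0.49
```

Request:
{"name": "send_rows", "arguments": {
  "motion": [
    [[0,0,0,0,0,0,0.3],[0,0,0,0,0,0,0.3],[0,0,0,0,0,0,0.3],[0,0,0,0,0,0,0.3],[0,0,0,0,0,0,0.3]]
  ]
}}

```text
time: 19.6
ee_pos: [0.6073, 0.0658, 0.2308]
eef_rot: [[-0.517, -0.762, 0.389], [0.218, 0.322, 0.921], [-0.828, 0.561, -0.0]]
wrist_force: [0.4, 0.7, -0.7]
gripper_width: 0.493
```

```bash
echo 'T=SEAT+.0013*(-POST[:,1])+.0003*ZJ' >> h.py;python3 st.py
python3 - <<'E'
from h import *;from bench import ctrl
s=ctrl.read_state();print(move(s,T+.092*A,POST))
E
```

```text
19.6 TCP in post frame x,y,h mm [ -3.3  -1.4 182.1] force tool axes [ 0.5 -0.4  0.8] mom [-0.01 -0.01 -0.69] w 0.493 tilt [-0.05  0.05 -0.15]
[-0.01  0.01 -0.03  3.6  -0.19  0.07]
```

Request:
{"name": "send_rows", "arguments": {
  "motion": [
    [[0,0,0,0.9,-0.19,0.07,0.3],[0,0,0,1.8,-0.19,0.07,0.3],[0,0,-0.03,2.7,-0.19,0.07,0.3],[0,0,-0.03,3.3,-0.19,0.07,0.3],[0,0,-0.03,3.6,-0.19,0.07,0.3]]
  ]
}}

```text
time: 20.02
ee_pos: [0.5638, 0.0861, 0.1525]
eef_rot: [[-0.517, -0.763, 0.388], [0.217, 0.322, 0.922], [-0.828, 0.561, -0.001]]
wrist_force: [0.9, -0.2, -0.9]
gripper_width: 0.494
```

Request:
{"name": "send_rows", "arguments": {
  "motion": [
    [[0,0,0,0,0,0,0.3],[0,0,0,0,0,0,0.3],[0,0,0,0,0,0,0.3],[0,0,0,0,0,0,0.3],[0,0,0,0,0,0,0.3]]
  ]
}}

```text
time: 20.43
ee_pos: [0.5654, 0.0858, 0.1539]
eef_rot: [[-0.515, -0.764, 0.388], [0.217, 0.322, 0.922], [-0.829, 0.559, 0.0]]
wrist_force: [0.1, 0.7, -1.3]
gripper_width: 0.489
```

```bash
python3 st.py; python3 look.py w14;python3 - <<'E'
from h import *;import pickle
s,d=pickle.load(open("w14.pkl","rb"))
print(move(s,T+.092*A,POST))
g=d["img"][:,320:329].mean(1).astype(int);print([(r,g[r].tolist()) for r in range(205,330) if abs(g[r]-g[r-1]).max()>12])
print(d["img"][212,295:355].mean(1).astype(int), d["img"][270,295:355].mean(1).astype(int))
E
```

```text
20.43 TCP in post frame x,y,h mm [ 1.3  0.8 92.4] force tool axes [ 1.2 -0.6  0.7] mom [ 0.02 -0.02 -0.67] w 0.489 tilt [-0.05  0.05  0.05]
20.4333 [0.5654 0.0858 0.1539] [[-0.515, -0.764, 0.388], [0.217, 0.322, 0.922], [-0.829, 0.559, 0.0]] [ -0.8  63.6 -10.6  57.5  -7.2  89.   61.2] [ 0.1  0.7 -1.3]
[-0.01  0.01  0.01  0.02 -0.   -0.02]
[(210, [53, 50, 51]), (211, [81, 79, 80]), (227, [87, 68, 58]), (228, [119, 63, 35]), (244, [147, 82, 46]), (264, [128, 61, 25]), (265, [153, 124, 111]), (266, [184, 174, 169]), (267, [201, 196, 195]), (276, [147, 141, 140]), (277, [119, 119, 121]), (278, [105, 76, 67]), (279, [107, 56, 28]), (299, [152, 83, 45]), (315, [109, 79, 61]), (316, [121, 116, 116])]
[39 39 40 40 38 37 38 37 37 36 35 36 36 34 36 36 37 35 34 31 29 44 69 80
 80 80 80 79 81 79 82 80 81 82 82 84 43 29 27 26 31 32 32 30 31 31 31 30
 29 32 29 28 29 29 29 29 33 28 28 29] [ 88  85  86  85  86  86  85  86  87  85  87  87  85  82  69 147 185 199
 194 192 189 188 189 192 196 197 197 194 192 190 187 185 191 193 192 186
 188 192 190 189 188 189 194 176 126  75  81  84  86  84  85  83  84  84
  83  84  83  85  85  84]
```

Request:
{"name": "send_rows", "arguments": {
  "motion": [
    [[0,0,0,0,0,-0.02,0.3],[0,0,0,0.2,0,-0.02,0.3],[0,0,0,0.4,0,-0.02,0.3],[0,0,0,0.6,0,-0.02,0.3],[0,0,0,0.8,0,-0.02,0.3]]
  ]
}}

```text
time: 20.9
ee_pos: [0.5541, 0.09, 0.1365]
eef_rot: [[-0.516, -0.764, 0.388], [0.217, 0.322, 0.922], [-0.829, 0.559, -0.0]]
wrist_force: [0.7, -0.7, -0.4]
gripper_width: 0.491
```

```bash
python3 st.py
```

```text
20.9 TCP in post frame x,y,h mm [ 1.   0.3 71.2] force tool axes [-0.2 -1.  -0.3] mom [ 0.04 -0.01 -0.73] w 0.491 tilt [-0.05  0.   -0.  ]
```

Request:
{"name": "send_rows", "arguments": {
  "motion": [
    [[0,0,0,0.15,0,0,0.3],[0,0,0,0.3,0,0,0.3],[0,0,0,0.45,0,0,0.3],[0,0,0,0.6,0,0,0.3],[0,0,0,0.7,0,0,0.3]]
  ],
  "grip_force": 90
}}

```text
time: 21.32
ee_pos: [0.5457, 0.0935, 0.1221]
eef_rot: [[-0.515, -0.764, 0.388], [0.217, 0.322, 0.921], [-0.83, 0.558, -0.0]]
wrist_force: [4.7, -2.3, 0.7]
gripper_width: 0.479
```

```bash
python3 st.py
```

```text
21.32 TCP in post frame x,y,h mm [ 1.5  0.2 54.2] force tool axes [-3.5 -4.  -0.3] mom [-0.03 -0.03 -1.69] w 0.479 tilt [-0.05  0.05  0.05]
```

Request:
{"name": "send_rows", "arguments": {
  "motion": [
    [[0,0,0,0.1,0,0,0.3],[0,0,0,0.2,0,0,0.3],[0,0,0,0.3,0,0,0.3],[0,0,0,0.4,0,0,0.3],[0,0,0,0.5,0,0,0.3]]
  ]
}}

```text
time: 21.73
ee_pos: [0.5399, 0.0959, 0.1119]
eef_rot: [[-0.513, -0.765, 0.389], [0.217, 0.323, 0.921], [-0.831, 0.557, 0.0]]
wrist_force: [7.8, -3.1, 0.5]
gripper_width: 0.478
```

```bash
python3 st.py
```

```text
21.73 TCP in post frame x,y,h mm [ 2.   0.2 42.3] force tool axes [-5.  -6.7  0.2] mom [-0.05 -0.03 -2.24] w 0.478 tilt [-0.05  0.05  0.15]
```

Expected home is a TCP height of about 35–36.

Request:
{"name": "send_rows", "arguments": {
  "motion": [
    [[0,0,0,0.04,0,0,0.3],[0,0,0,0.08,0,0,0.3],[0,0,0,0.12,0,0,0.3],[0,0,0,0.16,0,0,0.3],[0,0,0,0.2,0,0,0.3]]
  ]
}}

```text
time: 22.15
ee_pos: [0.5369, 0.0972, 0.1078]
eef_rot: [[-0.514, -0.765, 0.389], [0.217, 0.322, 0.921], [-0.83, 0.558, -0.0]]
wrist_force: [7.8, -3.3, 1.8]
gripper_width: 0.478
```

```bash
python3 st.py
```

```text
22.15 TCP in post frame x,y,h mm [ 1.6  0.2 37. ] force tool axes [-6.2 -6.  -0.1] mom [-0.03  0.03 -2.01] w 0.478 tilt [-0.05  0.05  0.1 ]
```

Request:
{"name": "send_rows", "arguments": {
  "motion": [
    [[0,0,0,0.03,0,0,0.3],[0,0,0,0.06,0,0,0.3],[0,0,0,0.08,0,0,0.3],[0,0,0,0.1,0,0,0.3],[0,0,0,0.1,0,0,0.3]]
  ]
}}

```text
time: 22.57
ee_pos: [0.5368, 0.0972, 0.1074]
eef_rot: [[-0.511, -0.766, 0.389], [0.217, 0.323, 0.921], [-0.832, 0.555, 0.001]]
wrist_force: [14.3, -8.7, 25.9]
gripper_width: 0.48
```

```bash
python3 st.py
```

```text
22.57 TCP in post frame x,y,h mm [ 1.8  0.2 36.6] force tool axes [-30.7   0.6  -2.4] mom [ 0.02  0.8  -0.48] w 0.48 tilt [-0.05  0.1   0.25]
```

Request:
{"name": "send_rows", "arguments": {
  "motion": [
    [[0,0,0,-0.06,0,0,0.65],[0,0,0,-0.06,0,0,0.65],[0,0,0,-0.06,0,0,0.65],[0,0,0,-0.5,0,0,0.65],[0,0,0,-1.2,0,0,0.65]]
  ]
}}

```text
time: 22.98
ee_pos: [0.5497, 0.0918, 0.1301]
eef_rot: [[-0.518, -0.763, 0.387], [0.217, 0.321, 0.922], [-0.827, 0.562, -0.001]]
wrist_force: [-0.2, 0.1, 0.6]
gripper_width: 0.647
```

Request:
{"name": "send_rows", "arguments": {
  "motion": [
    [[0,0,0,0,0,0,0.3],[0,0,0,0,0,0,0.3],[0,0,0,0,0,0,0.3],[0,0,0,0,0,0,0.3],[0,0,0,0.2,0,0,0.3]]
  ]
}}

```text
time: 23.4
ee_pos: [0.5481, 0.0926, 0.1265]
eef_rot: [[-0.515, -0.764, 0.388], [0.217, 0.322, 0.922], [-0.829, 0.559, -0.0]]
wrist_force: [0.4, -0.1, 0.1]
gripper_width: 0.301
```

```bash
python3 st.py
```

```text
23.4 TCP in post frame x,y,h mm [ 1.2  0.3 59.3] force tool axes [-0.4 -0.3  0. ] mom [-0.01 -0.02 -0.6 ] w 0.301 tilt [-0.05  0.    0.  ]
```

Request:
{"name": "send_rows", "arguments": {
  "motion": [
    [[0,0,0,0.06,0,0,0.3],[0,0,0,0.12,0,0,0.3],[0,0,0,0.18,0,0,0.3],[0,0,0,0.24,0,0,0.3],[0,0,0,0.24,0,0,0.3]]
  ]
}}

```text
time: 23.82
ee_pos: [0.5453, 0.0937, 0.122]
eef_rot: [[-0.514, -0.765, 0.388], [0.217, 0.322, 0.921], [-0.83, 0.558, 0.0]]
wrist_force: [2.6, -0.4, 5.1]
gripper_width: 0.303
```

```bash
python3 st.py
```

```text
23.82 TCP in post frame x,y,h mm [ 1.2  0.3 53.9] force tool axes [-5.6  0.7  0.6] mom [-0.02  0.01 -0.57] w 0.303 tilt [-0.05  0.05  0.05]
```

Request:
{"name": "send_rows", "arguments": {
  "motion": [
    [[0,0,0,0.03,0,0,0.3],[0,0,0,0.05,0,0,0.3],[0,0,0,0.05,0,0,0.3],[0,0,0,0.05,0,0,0.3],[0,0,0,0.05,0,0,0.3]]
  ]
}}

```text
time: 24.23
ee_pos: [0.5453, 0.0937, 0.1219]
eef_rot: [[-0.513, -0.765, 0.389], [0.217, 0.322, 0.921], [-0.83, 0.557, 0.001]]
wrist_force: [6.3, -5.5, 19.8]
gripper_width: 0.303
```

```bash
python3 st.py
```

```text
24.23 TCP in post frame x,y,h mm [ 1.2  0.3 53.8] force tool axes [-20.9   4.4  -2.6] mom [0.05 0.53 0.36] w 0.303 tilt [-0.05  0.1   0.15]
```

Request:
{"name": "send_rows", "arguments": {
  "motion": [
    [[0,0,0,0.06,0,0,0.3],[0,0,0,0.06,0,0,0.3],[0,0,0,0.06,0,0,0.3],[0,0,0,-0.3,0,0,0.4],[0,0,0,-1,0,0,0.6]]
  ]
}}

```text
time: 24.65
ee_pos: [0.5566, 0.0888, 0.1411]
eef_rot: [[-0.517, -0.763, 0.388], [0.217, 0.321, 0.922], [-0.828, 0.561, -0.001]]
wrist_force: [-1.4, 1.3, 0.5]
gripper_width: 0.526
```

Request:
{"name": "send_rows", "arguments": {
  "motion": [
    [[0,0,0,-0.8,0,0,1],[0,0,0,-1.6,0,0,1],[0,0,0,-2.2,0,0,1],[0,0,0,-2.2,0,0,1],[0,0,0,-2.2,0,0,1]]
  ]
}}

```text
time: 25.07
ee_pos: [0.5856, 0.0768, 0.1866]
eef_rot: [[-0.515, -0.764, 0.388], [0.217, 0.322, 0.922], [-0.829, 0.559, 0.0]]
wrist_force: [-0.4, 0.1, -0.8]
gripper_width: 1.0
```

```bash
python3 st.py; python3 look.py w15
python3 - <<'E'
from h import *;import pickle
s,d=pickle.load(open("w15.pkl","rb"));print(move(s,[.4362,-.327,.16],DOWN))
E
```

```text
25.07 TCP in post frame x,y,h mm [  1.3   0.3 131.9] force tool axes [ 0.9 -0.2 -0.1] mom [-0.   -0.01 -0.58] w 1.0 tilt [-0.05  0.05  0.  ]
25.0667 [0.5856 0.0768 0.1866] [[-0.515, -0.764, 0.388], [0.217, 0.322, 0.922], [-0.829, 0.559, 0.0]] [ -0.5  64.  -10.3  49.1  -7.2  97.1  60.7] [-0.4  0.1 -0.8]
[-1.00e-02  0.00e+00 -6.80e+00  4.50e-01 -1.23e+00 -1.72e+01]
```

Request:
{"name": "send_rows", "arguments": {
  "motion": [
    [[0,0,-1.2,0,-0.2,-1.3,1],[0,0,-2.4,0,-0.4,-2.6,1],[0,0,-3.6,0,-0.7,-3.9,1],[0,0,-4.8,0,-1,-5.2,1],[0,0,-6,0,-1.23,-6.5,1]]
  ]
}}

```text
time: 25.53
ee_pos: [0.5468, -0.0778, 0.17]
eef_rot: [[-0.084, -0.918, 0.388], [0.035, 0.386, 0.922], [-0.996, 0.091, -0.0]]
wrist_force: [2.0, -0.9, -0.8]
gripper_width: 1.005
```

Request:
{"name": "send_rows", "arguments": {
  "motion": [
    [[0,0,-0.8,0,0,-1.4,1],[0,0,-0.8,0,0,-2.8,1],[0,0,-0.8,0,0,-4.2,1],[0,0,-0.8,0,0,-5.6,1],[0,0,-0.8,0,0,-7,1]]
  ]
}}

```text
time: 25.95
ee_pos: [0.4785, -0.2384, 0.1696]
eef_rot: [[-0.025, -0.921, 0.388], [0.011, 0.388, 0.922], [-1.0, 0.027, 0.0]]
wrist_force: [1.2, 0.4, -0.4]
gripper_width: 1.002
```

Request:
{"name": "send_rows", "arguments": {
  "motion": [
    [[0,0,0,0,0,-1.3,1],[0,0,0,0,0,-2.6,1],[0,0,0,0,0,-3.7,1],[0,0,0,0,0,-3.7,1],[0,0,0,0,0,-3.7,1]]
  ]
}}

```text
time: 26.37
ee_pos: [0.4429, -0.3232, 0.1694]
eef_rot: [[-0.025, -0.92, 0.391], [0.011, 0.391, 0.921], [-1.0, 0.027, 0.0]]
wrist_force: [1.0, 0.4, 0.2]
gripper_width: 0.997
```

```bash
python3 look.py w16; python3 ring.py w16 blue .016
python3 - <<'E'
from h import *;from bench import ctrl
s=ctrl.read_state();print(move(s,[.4362,-.327,.15],DOWN))
E
```

```text
26.3667 [ 0.4429 -0.3232  0.1694] [[-0.025, -0.92, 0.391], [0.011, 0.391, 0.921], [-1.0, 0.027, 0.0]] [36.8 45.  -8.  94.8  8.7 42.3 91.6] [1.  0.4 0.2]
bore c,r [ 0.4351 -0.3268] 0.0107 outer [ 0.4346 -0.3267] 0.0243 px [316.9 188. ]
bore c,r [ 0.1283 -0.6198] 0.043 outer [ 0.1231 -0.6113] 0.1247 px [21.8 67.6]
[-0.02  0.01 -0.31  0.79  0.18 -0.3 ]
```

Request:
{"name": "send_rows", "arguments": {
  "motion": [
    [[0,0,-0.31,0.4,0.23,-0.31,1],[0,0,-0.31,0.79,0.23,-0.31,1],[0,0,-0.31,0.79,0.23,-0.31,1],[0,0,-0.31,0.79,0.23,-0.31,1],[0,0,-0.31,0.79,0.23,-0.31,1]]
  ]
}}

```text
time: 26.83
ee_pos: [0.436, -0.3269, 0.1506]
eef_rot: [[0.001, -0.922, 0.388], [-0.0, 0.388, 0.922], [-1.0, -0.001, 0.0]]
wrist_force: [-0.5, 0.0, -0.5]
gripper_width: 1.0
```

```bash
python3 look.py w17; python3 ring.py w17 blue .016
python3 - <<'E'
from h import *;import pickle
s,d=pickle.load(open("w17.pkl","rb"));P,Q=s["ee_pos"],s["eef_rot"]
print(move(s,[.4349,-.3268,.021],DOWN))
g=d["img"][:,318:331].mean(1).astype(int);print([(r,g[r].tolist()) for r in range(130,260) if abs(g[r]-g[r-1]).max()>8])
c=np.array([.4349,-.3268,0]);Y=Q[:,1]*[1,1,0]
print({k:wproj(d,c+y*Y+[0,0,z],P,Q).round(1).tolist()[1] for k,y,z in(("bore top+",.0095,.016),("bore top-",-.0095,.016),("bore bot-",-.0095,0),("out top-",-.024,.016),("out top+",.024,.016),("out bot+",.024,0))})
E
```

```text
26.8333 [ 0.436  -0.3269  0.1506] [[0.001, -0.922, 0.388], [-0.0, 0.388, 0.922], [-1.0, -0.001, 0.0]] [37.6 45.9 -7.8 98.1  9.4 36.6 91.8] [-0.5  0.  -0.5]
bore c,r [ 0.4343 -0.327 ] 0.0104 outer [ 0.4344 -0.3265] 0.0245 px [322.6 192.9]
[-0.01  0.    0.01  5.18  0.05 -0.02]
[(165, [94, 94, 97]), (166, [58, 62, 76]), (167, [27, 37, 66]), (170, [48, 76, 139]), (171, [51, 82, 150]), (180, [44, 70, 128]), (181, [37, 55, 98]), (182, [34, 47, 82]), (185, [50, 59, 82]), (186, [76, 77, 84]), (187, [86, 85, 87]), (199, [62, 64, 71]), (200, [50, 55, 70]), (201, [28, 39, 68]), (205, [36, 49, 84]), (206, [42, 62, 108]), (207, [47, 73, 133]), (208, [51, 81, 150]), (209, [55, 89, 167]), (210, [58, 94, 177]), (219, [77, 103, 164]), (220, [125, 131, 152]), (221, [153, 150, 146]), (224, [137, 136, 138])]
{'bore top+': 183.7, 'bore top-': 204.3, 'bore bot-': 198.6, 'out top-': 219.4, 'out top+': 167.4, 'out bot+': 163.5}
```

Request:
{"name": "send_rows", "arguments": {
  "motion": [
    [[0,0,0,1.3,0.03,-0.02,1],[0,0,0,2.6,0.03,-0.02,1],[0,0,0,3.8,0.03,-0.02,1],[0,0,0,4.7,0.03,-0.02,0.8],[0,0,0,5.18,0.03,-0.02,0.7]]
  ],
  "grip_force": 60
}}

```text
time: 27.3
ee_pos: [0.4343, -0.327, 0.0188]
eef_rot: [[-0.001, -0.921, 0.388], [0.001, 0.388, 0.921], [-1.0, 0.001, 0.0]]
wrist_force: [0.0, 0.0, -0.4]
gripper_width: 0.746
```

Request:
{"name": "send_rows", "arguments": {
  "motion": [
    [[0,0,0,0,0,0,0.65],[0,0,0,0,0,0,0.3],[0,0,0,0,0,0,0.3],[0,0,0,0,0,0,0.3],[0,0,0,0,0,0,0.3]]
  ]
}}

```text
time: 27.72
ee_pos: [0.435, -0.3282, 0.022]
eef_rot: [[0.002, -0.921, 0.389], [-0.002, 0.389, 0.921], [-1.0, -0.003, -0.001]]
wrist_force: [-0.5, 0.6, -0.8]
gripper_width: 0.532
```

Request:
{"name": "send_rows", "arguments": {
  "motion": [
    [[0,0,0,0,0,0,0.3],[0,0,0,-0.2,0,0,0.3],[0,0,0,-1.2,0,0,0.3],[0,0,0,-2.6,0,0,0.3],[0,0,0,-4,0,0,0.3]]
  ]
}}

```text
time: 28.13
ee_pos: [0.434, -0.3274, 0.1223]
eef_rot: [[-0.0, -0.921, 0.389], [0.0, 0.389, 0.921], [-1.0, 0.0, 0.0]]
wrist_force: [0.2, -0.1, -0.7]
gripper_width: 0.534
```

Request:
{"name": "send_rows", "arguments": {
  "motion": [
    [[0,0,0,-1.4,0,0,0.3],[0,0,0,-2.8,0,0,0.3],[0,0,0,-4,0,0,0.3],[0,0,0,-4,0,0,0.3],[0,0,0,-4,0,0,0.3]]
  ]
}}

```text
time: 28.55
ee_pos: [0.4346, -0.3279, 0.2226]
eef_rot: [[0.003, -0.921, 0.389], [-0.002, 0.389, 0.921], [-1.0, -0.004, -0.001]]
wrist_force: [-0.3, -0.2, -2.6]
gripper_width: 0.533
```

```bash
python3 look.py w18
python3 - <<'E'
from h import *;import pickle
s,d=pickle.load(open("w18.pkl","rb"));P,Q=s["ee_pos"],s["eef_rot"]
print(move(s,T+.15*A,POST))
g=d["img"][:,320:329].mean(1).astype(int);print([(r,g[r].tolist()) for r in range(205,330) if abs(g[r]-g[r-1]).max()>10])
q=lambda x,y:wproj(d,P+Q@np.array([x,y,0]),P,Q)[1].round(1)
b=.021;print("pred bore t+,b-, t-; out t-,b+,t+",[q(b-.016,.0095),q(b,-.0095),q(b-.016,-.0095),q(b-.016,-.024),q(b,.024),q(b-.016,.024)])
E
```

```text
28.55 [ 0.4346 -0.3279  0.2226] [[0.003, -0.921, 0.389], [-0.002, 0.389, 0.921], [-1.0, -0.004, -0.001]] [38.6 39.8 -9.2 93.9  8.1 46.7 93. ] [-0.3 -0.2 -2.6]
[-0.02 -0.    6.84  0.82  0.33 17.26]
[(223, [100, 104, 115]), (224, [54, 60, 80]), (225, [28, 38, 64]), (235, [35, 48, 83]), (236, [47, 71, 126]), (237, [53, 84, 151]), (245, [40, 63, 118]), (246, [37, 53, 95]), (247, [32, 44, 77]), (260, [55, 65, 90]), (261, [109, 113, 125]), (262, [162, 159, 159]), (278, [78, 80, 92]), (279, [15, 27, 58]), (302, [30, 45, 85]), (303, [32, 51, 97]), (304, [41, 71, 140]), (305, [45, 79, 158]), (313, [62, 93, 154]), (314, [148, 145, 148])]
pred bore t+,b-, t-; out t-,b+,t+ [np.float64(260.1), np.float64(275.4), np.float64(292.2), np.float64(313.9), np.float64(219.5), np.float64(232.7)]
```

Request:
{"name": "send_rows", "arguments": {
  "motion": [
    [[0,0,1.2,0,0,1.3,0.3],[0,0,2.4,0,0,2.6,0.3],[0,0,3.6,0,0,3.9,0.3],[0,0,4.8,0,0,5.2,0.3],[0,0,6,0,0,6.5,0.3]]
  ]
}}

```text
time: 29.02
ee_pos: [0.4978, -0.1763, 0.2205]
eef_rot: [[-0.465, -0.796, 0.388], [0.195, 0.336, 0.922], [-0.863, 0.504, -0.001]]
wrist_force: [0.8, -0.9, -0.4]
gripper_width: 0.533
```

Request:
{"name": "send_rows", "arguments": {
  "motion": [
    [[0,0,0.84,0,0,1.4,0.3],[0,0,0.84,0,0,2.8,0.3],[0,0,0.84,0,0,4.2,0.3],[0,0,0.84,0,0,5.6,0.3],[0,0,0.84,0,0,7,0.3]]
  ]
}}

```text
time: 29.43
ee_pos: [0.5657, -0.015, 0.2196]
eef_rot: [[-0.519, -0.761, 0.389], [0.218, 0.322, 0.921], [-0.826, 0.563, -0.001]]
wrist_force: [-0.2, -0.2, -0.4]
gripper_width: 0.533
```

Request:
{"name": "send_rows", "arguments": {
  "motion": [
    [[0,0,0,0,0,1.3,0.3],[0,0,0,0,0,2.6,0.3],[0,0,0,0,0,3.76,0.3],[0,0,0,0,0,3.76,0.3],[0,0,0,0,0,3.76,0.3]]
  ]
}}

```text
time: 29.85
ee_pos: [0.6018, 0.0713, 0.219]
eef_rot: [[-0.52, -0.762, 0.387], [0.217, 0.32, 0.922], [-0.826, 0.563, -0.001]]
wrist_force: [-0.4, 0.5, -2.1]
gripper_width: 0.534
```

Request:
{"name": "send_rows", "arguments": {
  "motion": [
    [[0,0,0,0,0,0,0.3],[0,0,0,0,0,0,0.3],[0,0,0,0,0,0,0.3],[0,0,0,0,0,0,0.3],[0,0,0,0,0,0,0.3]]
  ]
}}

```text
time: 30.27
ee_pos: [0.6022, 0.0694, 0.221]
eef_rot: [[-0.517, -0.762, 0.39], [0.218, 0.323, 0.921], [-0.828, 0.561, -0.0]]
wrist_force: [0.4, 0.1, -2.1]
gripper_width: 0.534
```

```bash
python3 st.py
python3 - <<'E'
from h import *;from bench import ctrl
s=ctrl.read_state();print(move(s,T+.092*A,POST))
E
```

```text
30.27 TCP in post frame x,y,h mm [-2.900e+00 -1.000e-01  1.706e+02] force tool axes [ 1.5 -1.5  0.2] mom [-0.02  0.01 -0.73] w 0.534 tilt [-0.1   0.05 -0.15]
[-0.02  0.01 -0.03  3.14 -0.17  0.01]
```

Request:
{"name": "send_rows", "arguments": {
  "motion": [
    [[-0.02,0,-0.03,0.8,-0.17,0,0.3],[-0.02,0,-0.03,1.6,-0.17,0,0.3],[-0.02,0,-0.03,2.3,-0.17,0,0.3],[-0.02,0,-0.03,2.8,-0.17,0,0.3],[-0.02,0,-0.03,3.14,-0.17,0,0.3]]
  ]
}}

```text
time: 30.68
ee_pos: [0.564, 0.0856, 0.1528]
eef_rot: [[-0.516, -0.764, 0.388], [0.217, 0.321, 0.922], [-0.829, 0.56, 0.0]]
wrist_force: [0.1, 0.6, -0.9]
gripper_width: 0.534
```

Request:
{"name": "send_rows", "arguments": {
  "motion": [
    [[0,0,0,0,0,0,0.3],[0,0,0,0,0,0,0.3],[0,0,0,0,0,0,0.3],[0,0,0,0,0,0,0.3],[0,0,0,0,0,0,0.3]]
  ]
}}

```text
time: 31.1
ee_pos: [0.5652, 0.0855, 0.1538]
eef_rot: [[-0.514, -0.765, 0.388], [0.217, 0.321, 0.922], [-0.83, 0.558, 0.001]]
wrist_force: [0.1, 0.6, -1.3]
gripper_width: 0.532
```

```bash
python3 st.py;python3 look.py w19
python3 - <<'E'
from h import *;import pickle
s,d=pickle.load(open("w19.pkl","rb"));print(move(s,T+.092*A,POST))
cv2.imwrite("pics/c19.png",cv2.resize(cv2.convertScaleAbs(d["img"][130:330,215:435][:,:,::-1],alpha=1.6),None,fx=3,fy=3,interpolation=cv2.INTER_CUBIC))
E
```

```text
31.1 TCP in post frame x,y,h mm [ 1.2  0.4 92.3] force tool axes [ 1.2 -0.6  0.6] mom [ 0.06 -0.04 -0.73] w 0.532 tilt [0.   0.05 0.05]
31.1 [0.5652 0.0855 0.1538] [[-0.514, -0.765, 0.388], [0.217, 0.321, 0.922], [-0.83, 0.558, 0.001]] [ -0.9  63.6 -10.1  57.6  -7.5  88.9  61.5] [ 0.1  0.6 -1.3]
[ 0.    0.01  0.01  0.01 -0.   -0.  ]
```

View pics/c19.png

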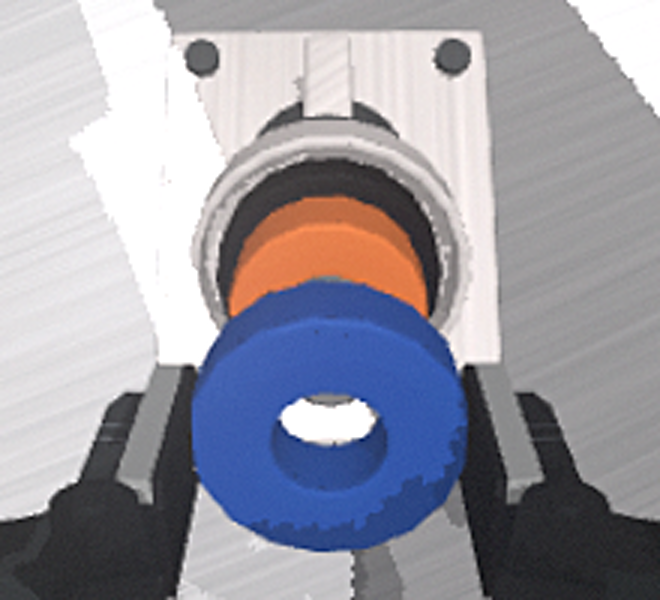

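The disc and orange spacer are seated square. The collar is aligned with the post, its bore at crop (330,440) and the tip edge just visible at the bore's top, as it was for the earlier rings. Now I'll thread it.

Request:
{"name": "send_rows", "arguments": {
  "motion": [
    [[0,0,0,0,0,0,0.3],[0,0,0,0.2,0,0,0.3],[0,0,0,0.4,0,0,0.3],[0,0,0,0.6,0,0,0.3],[0,0,0,0.8,0,0,0.3]]
  ],
  "grip_force": 90
}}

```text
time: 31.57
ee_pos: [0.5541, 0.0901, 0.1364]
eef_rot: [[-0.515, -0.764, 0.388], [0.217, 0.321, 0.922], [-0.829, 0.559, 0.001]]
wrist_force: [0.9, 0.6, -1.0]
gripper_width: 0.518
```

```bash
python3 st.py
```

```text
31.57 TCP in post frame x,y,h mm [ 1.1  0.4 71.2] force tool axes [ 0.6 -1.   0.9] mom [ 0.04  0.05 -0.83] w 0.518 tilt [ 0.    0.05 -0.  ]
```

Request:
{"name": "send_rows", "arguments": {
  "motion": [
    [[0,0,0,0.1,0,0,0.3],[0,0,0,0.2,0,0,0.3],[0,0,0,0.3,0,0,0.3],[0,0,0,0.4,0,0,0.3],[0,0,0,0.5,0,0,0.3]]
  ]
}}

```text
time: 31.98
ee_pos: [0.5484, 0.0925, 0.1264]
eef_rot: [[-0.514, -0.765, 0.388], [0.217, 0.322, 0.922], [-0.83, 0.558, 0.001]]
wrist_force: [4.7, -2.3, -1.1]
gripper_width: 0.519
```

```bash
python3 st.py
```

```text
31.98 TCP in post frame x,y,h mm [ 1.5  0.3 59.4] force tool axes [-2.  -5.  -0.3] mom [-0.03  0.02 -1.79] w 0.519 tilt [0.   0.05 0.05]
```

Request:
{"name": "send_rows", "arguments": {
  "motion": [
    [[0,0,0,0.04,0,0,0.3],[0,0,0,0.08,0,0,0.3],[0,0,0,0.12,0,0,0.3],[0,0,0,0.12,0,0,0.3],[0,0,0,0.12,0,0,0.3]]
  ]
}}

```text
time: 32.4
ee_pos: [0.5472, 0.0929, 0.1243]
eef_rot: [[-0.513, -0.765, 0.388], [0.217, 0.322, 0.922], [-0.83, 0.557, 0.001]]
wrist_force: [7.4, -4.0, 3.5]
gripper_width: 0.523
```

```bash
python3 st.py
```

```text
32.4 TCP in post frame x,y,h mm [ 1.7  0.3 57. ] force tool axes [-7.6 -4.9 -0.8] mom [ 0.01  0.2  -1.7 ] w 0.523 tilt [-0.    0.05  0.15]
```

Request:
{"name": "send_rows", "arguments": {
  "motion": [
    [[0,0,0,0.03,0,0,0.3],[0,0,0,0.06,0,0,0.3],[0,0,0,0.08,0,0,0.3],[0,0,0,0.08,0,0,0.3],[0,0,0,0.08,0,0,0.3]]
  ]
}}

```text
time: 32.82
ee_pos: [0.5472, 0.0929, 0.1241]
eef_rot: [[-0.511, -0.767, 0.389], [0.217, 0.322, 0.921], [-0.832, 0.555, 0.002]]
wrist_force: [14.1, -9.9, 25.2]
gripper_width: 0.516
```

```bash
python3 st.py
```

```text
32.82 TCP in post frame x,y,h mm [ 1.7  0.3 56.8] force tool axes [-30.3   0.   -3.6] mom [ 0.01  0.87 -0.61] w 0.516 tilt [-0.    0.15  0.3 ]
```

Request:
{"name": "send_rows", "arguments": {
  "motion": [
    [[0,0,0,-0.06,0,0,0.7],[0,0,0,-0.06,0,0,0.7],[0,0,0,-0.06,0,0,0.7],[0,0,0,-0.5,0,0,0.7],[0,0,0,-1.1,0,0,0.7]]
  ]
}}

```text
time: 33.23
ee_pos: [0.559, 0.0881, 0.1448]
eef_rot: [[-0.518, -0.763, 0.387], [0.217, 0.32, 0.922], [-0.828, 0.561, -0.0]]
wrist_force: [-0.3, 0.2, 0.1]
gripper_width: 0.699
```

Request:
{"name": "send_rows", "arguments": {
  "motion": [
    [[0,0,0,0,0,0,0.3],[0,0,0,0,0,0,0.3],[0,0,0,0,0,0,0.3],[0,0,0,0,0,0,0.3],[0,0,0,0.2,0,0,0.3]]
  ]
}}

```text
time: 33.65
ee_pos: [0.5571, 0.0889, 0.141]
eef_rot: [[-0.515, -0.765, 0.388], [0.217, 0.321, 0.922], [-0.829, 0.559, 0.001]]
wrist_force: [0.6, 0.5, -1.2]
gripper_width: 0.305
```

```bash
python3 st.py
```

```text
33.65 TCP in post frame x,y,h mm [ 1.1  0.5 76.7] force tool axes [ 0.8 -0.9  0.7] mom [-0.03  0.01 -0.53] w 0.305 tilt [0.   0.05 0.  ]
```

Request:
{"name": "send_rows", "arguments": {
  "motion": [
    [[0,0,0,0.08,0,0,0.3],[0,0,0,0.14,0,0,0.3],[0,0,0,0.19,0,0,0.3],[0,0,0,0.24,0,0,0.3],[0,0,0,0.28,0,0,0.3]]
  ]
}}

```text
time: 34.07
ee_pos: [0.5536, 0.0904, 0.1353]
eef_rot: [[-0.515, -0.765, 0.388], [0.217, 0.321, 0.922], [-0.829, 0.559, 0.001]]
wrist_force: [5.3, -1.8, 7.8]
gripper_width: 0.3
```

```bash
python3 st.py
```

```text
34.07 TCP in post frame x,y,h mm [ 1.2  0.4 69.9] force tool axes [-9.6 -0.3  0.4] mom [-0.    0.11 -0.64] w 0.3 tilt [0.   0.05 0.05]
```

Request:
{"name": "send_rows", "arguments": {
  "motion": [
    [[0,0,0,0.02,0,0,0.3],[0,0,0,0.04,0,0,0.3],[0,0,0,0.06,0,0,0.3],[0,0,0,0.06,0,0,0.3],[0,0,0,0.06,0,0,0.3]]
  ]
}}

```text
time: 34.48
ee_pos: [0.5536, 0.0904, 0.1352]
eef_rot: [[-0.513, -0.766, 0.388], [0.218, 0.322, 0.922], [-0.831, 0.557, 0.002]]
wrist_force: [6.2, -4.3, 16.6]
gripper_width: 0.297
```

```bash
python3 st.py
```

```text
34.48 TCP in post frame x,y,h mm [ 1.3  0.4 69.8] force tool axes [-17.9   3.1  -1.5] mom [0.06 0.39 0.03] w 0.297 tilt [0.   0.1  0.15]
```

The stop is at 69.8 mm, which is 33.7 + 36.1, so the collar is home. I'll retreat and take a last look.

Request:
{"name": "send_rows", "arguments": {
  "motion": [
    [[0,0,0,0.04,0,0,0.3],[0,0,0,0.04,0,0,0.3],[0,0,0,-0.4,0,0,0.4],[0,0,0,-1,0,0,0.6],[0,0,0,-1.8,0,0,0.8]]
  ]
}}

```text
time: 34.9
ee_pos: [0.5757, 0.0809, 0.1716]
eef_rot: [[-0.516, -0.764, 0.387], [0.217, 0.321, 0.922], [-0.829, 0.56, 0.0]]
wrist_force: [-0.0, 1.1, 0.1]
gripper_width: 0.672
```

Request:
{"name": "send_rows", "arguments": {
  "motion": [
    [[0,0,0,-0.4,0,0,1],[0,0,0,-0.8,0,0,1],[0,0,0,-0.8,0,0,1],[0,0,0,-0.8,0,0,1],[0,0,0,-0.8,0,0,1]]
  ]
}}

```text
time: 35.32
ee_pos: [0.5858, 0.0768, 0.1874]
eef_rot: [[-0.516, -0.764, 0.387], [0.217, 0.321, 0.922], [-0.829, 0.56, 0.001]]
wrist_force: [-0.4, 0.4, 0.4]
gripper_width: 1.0
```

```bash
python3 st.py;python3 look.py w20
python3 - <<'E'
from h import *;import pickle
s,d=pickle.load(open("w20.pkl","rb"))
cv2.imwrite("pics/c20.png",cv2.resize(cv2.convertScaleAbs(d["img"][100:320,200:440][:,:,::-1],alpha=1.5),None,fx=2.7,fy=2.7,interpolation=cv2.INTER_CUBIC))
E
```

```text
35.32 TCP in post frame x,y,h mm [  1.1   0.4 132.6] force tool axes [-0.   0.6  0.3] mom [ 0.05  0.02 -0.58] w 1.0 tilt [ 0.    0.   -0.05]
35.3167 [0.5858 0.0768 0.1874] [[-0.516, -0.764, 0.387], [0.217, 0.321, 0.922], [-0.829, 0.56, 0.001]] [-0.6 64.  -9.8 48.9 -7.6 97.3 60.9] [-0.4  0.4  0.4]
```

View pics/c20.png

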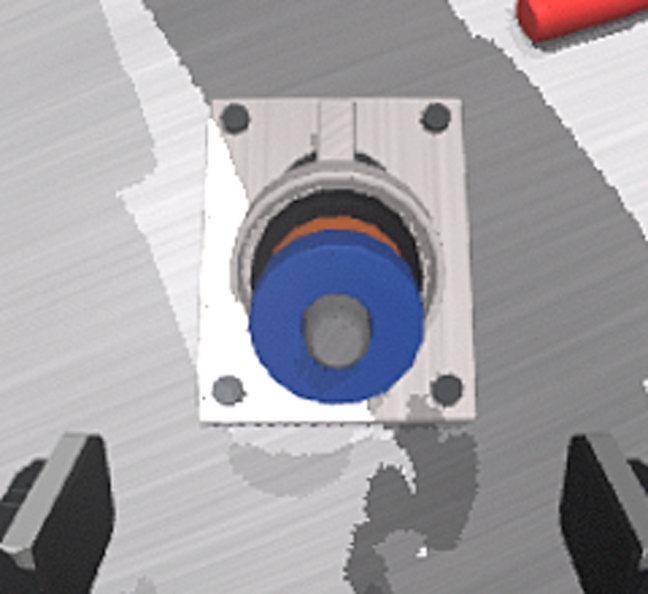

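The disc, spacer and collar are stacked square on the post, and the gripper is clear.

```bash
python3 -c "
from bench import ctrl
print(ctrl.close_job())"
```

```text
the job is handed in; nothing more can be done
None
```

I rebuilt the guide roller and handed the job in at about 35 s of the 72 s allowed; no verdict was reported. The black disc, orange spacer (the one farthest to the robot's left) and blue collar went on in that order. Each was pushed against a hard stop before the next was fetched.

- **Heights:** with the closed fingertips, the stops read 33.7, 53.8 and 69.8 mm along the post. The steps of 20.1 and 16.0 mm match the spacer and collar heights. The absolute readings sit about 0.7 mm above my estimate for all three rings, so I took this as a constant offset in my seat height or fingertip length.
- **Forces:** the highest reading at the end of any move was about 33 N at the wrist, well under the 120 N limit.
- **Last picture:** it shows the three rings stacked square, with the gripper open and clear and the wrist force near zero.
- **Corrected on the way:** the first two grasps of the disc were poor. I raised the second because I had misread a 22 N force as the fingertips touching the table. I set the disc down and gripped it deeper before threading it.
- **Disagreement:** the wrist camera placed the post about 1–2.5 mm off along the lean, which is about its stated accuracy. I corrected for it by comparing bore and post in the same picture.
- **Not checked:** I kept clear of the vial, jar and screwdriver but took no final measurement of where they stand.

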